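# Chock a wooden block up to the gauge bar

### The arm

A 7-joint arm with a two-finger parallel gripper is mounted at the origin on a cart in front of the work surface, level with it; the furniture and walls round the work are solid. World frame = base frame: x ahead of the robot, y to its left, z up, the work surface at z = 0. Lengths are in m, angles in rad, forces in N, time in s.
With the tool pointing down it reaches from about 0.425 to 1.025 m from the base axis. Payload 9.4 kg.
Tool frame: the origin (TCP) lies on the mounting face of the last link; the fingertips stand 186 mm ahead of it and the grasp point (between the pads) lies 167 mm ahead of it (manip.hold_point_z is the distance from the TCP to the grasp point, in m); z points along the fingers, y is the direction in which the jaws open and shut (so a half turn about z gives the same grasp; the last joint's range is limited). The gripper opens to 93 mm and grips with 3 to 60 N. Pads are 15 mm wide; open, the fingers measure 128 mm over their backs; the gripper's body (75 mm by 188 mm) begins 65 mm behind the grasp point.
Start: joints at [-1.295, 0.599, -0.003, 1.599, 0.002, 0.943, -0.08], TCP at [0.251, 0.68, 0.405] pointing down, gripper open.
Joint ranges: [-2.57, 2.57], [-0.35, 1.97], [-1.29, 1.29], [0.11, 2.56], [-1.05, 4.19], [0.11, 1.86], [-2.63, 2.63]. Speed limits (rad/s): [2.22, 2.22, 3.01, 3.01, 3.14, 3.14, 3.14].

### API

Orientations are given as a unit quaternion [x, y, z, w].
In Python, from plant import manip, optics gives the robot as it stands.
- The arm moves only by the tool drive_tool, never from a script. Its argument "commands" is a list of rows, each an object with "fingers": the gripper's target within -1 to 1 (shut at 1, half-way at 0, fully open at -1); "offset": the shift along the tool's x, y, z in mm, a list of three; "dr": the turn, a rotation vector about the tool's x, y, z in degrees, a list of three. In form: [{"fingers": fingers, "offset": [x, y, z], "dr": [ax, ay, az]}, ...]. A call has exactly 10 rows; each row is the pose to reach, as a shift and turn from the pose commanded when the call began, along the tool's axes at that moment; what a row does not reach only later rows make up. A row lasts 1/12 s, in which the tool goes at most 41.7 mm and 7.16 degrees, less where a joint would pass 70% of its speed; a pose out of reach is approached as far as the arm can. A call with a gripper value outside its range is refused whole. The fingers move at their own pace and stop on an object; "force" is the grip in N (left out, the last holds). Time passes only in rows, so rows that repeat a pose let the fingers close, or fill a call up. It gives the time, the measured TCP pose, the force and the opening at its end, in the units of the state.
- manip.sense(): the state, without advancing time (a new reading comes with each control period).
- optics.camera(name): name is "side" or "top" or "wrist"; returns (picture, depth): 420x560x3 uint8, red, green, blue; 420x560 float32, m along the optical axis (not along the pixel's ray), 0 where there is no reading.
- optics.calibration(name): a dict with "intrinsics" (3x3 intrinsics, pixels), "k1" (the pictures are not rectified: a ray, as slopes to the right and down, at radius r is drawn at 1 + k1 r^2 times it, then the intrinsics apply), "rvec" (rotation vector, rad) and "tvec" (3), from world to camera coordinates, as OpenCV has them. Camera axes: x right, y down, z forward; pixel columns grow to the right and rows downward; lengths in m; the calibration is good to about 2 mm. A picture is of the moment at which its call begins: read the wrist's pose just before it. calibration takes no time and is no camera call; for the wrist camera it gives the pose at the moment of the call.
- manip.finish_job(): hands the job in, once; it reports no verdict.
Trained networks look in the newest picture that a camera, given by its name, has taken for a name from the list of things; names that differ only in an ending like _2 or _b are one class to them, and where a whole thing is asked for, a point or a joint stands for the part that bears it (a point fixed in the world has none). Each returns a list of dicts, best first, with "score" (0 to 1); they miss things now and then, are a little off and sometimes report something else, mostly with a low value. They report only what shows in the picture. A call takes as long as a camera call.
- optics.regions_of(target, camera): "mask" (420x560 bool, what is visible of it) and "extent" ([left, top, right, bottom] in pixels, round what is visible of it).
The state is a dict: "time_s": time; "joint_positions": joint angles; "joint_velocities": joint speeds; "effort": joint torques, N m; "ee_pos": TCP position; "ee_rot": TCP orientation; "ft_force": force on the tool from outside, world axes, zero at the start; "torque": the same for the moment, N m; "width": finger opening in m.
Only numpy, scipy, OpenCV 4.12 (cv2) and the standard library are available. Lean on these libraries where they do the work, as an engineer would, in place of code of your own. Each camera call takes 0.05 s, during which the arm holds its last target.

### The job

A dark wooden block lies in the aluminium jig under a steel gauge bar. Fetch the wooden wedge, set it thin end first in the channel below the block, and slide it in until the front of the block has risen and bears snugly on the underside of the bar; then let go and leave the wedge in place. Press gently: the bar must be touched with light hand force only, never jammed hard, and leave the other things on the bench alone.

Things in the scene. Friction and masses are not known exactly. Their poses are not given: they have to be found in the camera images.
- jig: Aluminium jig fixed on the bench, 118 mm deep (x), 170 wide (y). Origin: bench surface, middle of the channel's mouth; +x leads into the channel, z up. Channel 38 mm wide, open through to the back, floor = bare bench. Runners beside it (x 0 to 118 mm, tops 10 mm high) carry the block, its front face near x = 30. Low back stop at x = 112 mm and cheeks keep the block in.
- gauge: Height gauge on the jig, same origin and axes. Two posts at x 37, y +-97 mm, 78 mm tall, carry a flat steel bar, x 24 to 50 mm, 8 mm thick, over the block's front edge. Clamped firmly; its underside is 49 to 57.5 mm above the bench, differs each time, is not measured: find it by feel. A good fit is 2 to 5 N of block on bar; 0.5 to 7.5 N passes, over 10 N at any moment spoils it.
- block_center (a point): Centre of the loose dark wooden block, 80 mm deep (jig x), 150 wide, 34 high, 0.3 to 0.65 kg. At the start it lies flat on the runners across the channel, underside 10 mm above the bench.
- block_edge (a point): Middle of the block's upper front edge, which meets the bar; 44 mm above the bench at the start, has to rise 5 to 13.5 mm. The wedge lifts the front edge; the back edge stays on the runners.
- wedge_heel (a point): Centre of the heel, the tall end of the loose pale wooden wedge (140 mm long, 30 wide, 0.12 kg): 40 mm along the wedge, 30 wide, 45 high; this point is 22.5 mm above the underside. Grasp across the 30 mm width or push its rear face. +x points to the thin end, z up. The wedge lies flat at the start, and stays by friction where it is left under load.
- wedge_tip (a point): Middle of the thin end, 2 mm above the wedge's underside, 120 mm ahead of the heel's centre; same axes. The slope is 100 mm long, 29 mm high at the heel to 4 mm here (1 in 4). Lifting the block takes a steady push of 1 to 10 N; once it meets the bar the push climbs by 2 to 3 N a mm, 1.3 to 5 N for each newton on the bar: stop some 7 N above the steady push.
- wax_tin: Round tin, 67 mm across, 37 mm high; origin at the centre of its underside. To be left alone.
- brass_brush: Brass wire brush, 34 x 120 x 30 mm; origin at the centre of its underside. To be left alone.
- pad_block: Pale rounded sanding block, 72 x 84 x 34 mm; origin at the centre of its underside. To be left alone.

How it is judged:
By the outcome, as a careful person would: the job done as asked, in the order asked, and still so for the second after the job is handed in, with the robot touching nothing.
It also fails if it takes over 72 s, if anything falls off the work surface, if the arm or the gripper's body presses on something with over 40 N, if the wrist force passes 120 N, or if a joint passes its speed limit or range.

## Working session

There is one attempt and no reset: what is moved stays moved. The work goes in short steps, Python scripts to look and compute and a tool call to move; the robot and the scene stay as the last step left them, time stands still between calls to the robot, and variables do not carry over. Pictures are saved under pics/ and viewed, and the job is handed in when it is done.

Besides the shell and the picture viewer there is one more tool, called in YAML: its name, and indented under it one key for each argument. drive_tool: Moves the arm, as the interface text tells. Its arguments: {"type":"object","properties":{"commands":{"type":"array","items":{"type":"object","properties":{"fingers":{"type":"number"},"offset":{"type":"array","items":{"type":"number"}},"dr":{"type":"array","items":{"type":"number"}}}}},"force":{"type":"number"}},"required":["commands"]}

```bash
ls; mkdir -p pics; cat > h.py <<'E'
import numpy as np, cv2
from plant import manip, optics
from scipy.spatial.transform import Rotation as R
def cal(n):
    c=optics.calibration(n); K=np.array(c["intrinsics"],float); k1=float(c["k1"])
    Rm=R.from_rotvec(np.array(c["rvec"],float).ravel()).as_matrix(); t=np.array(c["tvec"],float).ravel()
    return K,k1,Rm,t
def cloud(n,depth,cal_=None):
    K,k1,Rm,t=cal_ or cal(n)
    v,u=np.mgrid[0:depth.shape[0],0:depth.shape[1]]
    p=np.stack([u,v],-1).reshape(-1,1,2).astype(np.float64)
    q=cv2.undistortPoints(p,K,np.array([k1,0,0,0.]))[:,0]
    d=depth.reshape(-1,1)
    c=np.hstack([q*d,d])
    w=(c-t)@Rm
    w[d[:,0]==0]=np.nan
    return w.reshape(*depth.shape,3)
def proj(n,P,cal_=None):
    K,k1,Rm,t=cal_ or cal(n)
    return cv2.projectPoints(np.atleast_2d(P).astype(float),cv2.Rodrigues(Rm)[0],t,K,np.array([k1,0,0,0.]))[0][:,0]
def save(n,im): cv2.imwrite(n,im[:,:,::-1])
E
python3 - <<'E'
from h import *
print(manip.sense()); print(manip.hold_point_z)
for n in ["side","top","wrist"]:
    c=cal(n); im,d=optics.camera(n); save(f"pics/{n}0.png",im); np.savez(f"{n}0.npz",im=im,d=d,K=c[0],k=c[1],R=c[2],t=c[3])
    print(n,c[0][0],c[1],-c[2].T@c[3], c[2][2])
E
```

```text
pics
{'time_s': 0.0, 'joint_positions': array([-1.29470596,  0.60012617, -0.00254784,  1.60007429,  0.00182771,
        0.94287095, -0.07976985]), 'joint_velocities': array([ 1.26336563e-05,  3.16304209e-04, -1.12350942e-03, -1.71635617e-03,
       -5.76870456e-04,  1.35055135e-03,  3.85527803e-04]), 'effort': array([-1.52585988e-03, -7.65056133e+01,  1.49626460e+00, -2.52358943e+01,
       -5.24769095e-02,  1.67443481e-02,  1.67752619e-04]), 'ee_pos': array([0.25043115, 0.68018788, 0.40387879]), 'ee_rot': array([ 1.75428302e-01,  9.84491933e-01, -7.36663648e-04, -5.19725531e-05]), 'ft_force': array([-0.60307416, -0.31025206, -0.09936503]), 'torque': array([-0.03067195, -0.01255283, -0.01122949]), 'width': 0.09331461519262876}
0.1673
side [413.25321546   0.         278.89983093] -0.10550808934428901 [0.54729147 0.8152252  0.50183126] [ 0.00129851 -0.90454424 -0.4263778 ]
top [456.23902254   0.         280.38029479] -0.044158833442322895 [ 0.36608195 -0.09016913  1.13118139] [ 0.17077219 -0.03016817 -0.98484859]
wrist [333.79261262   0.         276.37674138] -0.03853799764771963 [0.18488629 0.7053542  0.38280944] [ 0.23492662 -0.08916246 -0.96791505]
```

View pics/side0.png

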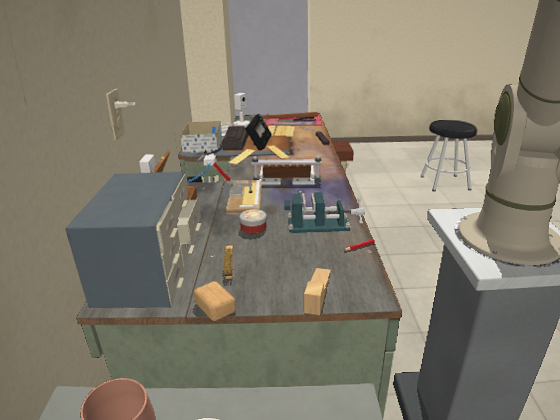

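View pics/top0.png

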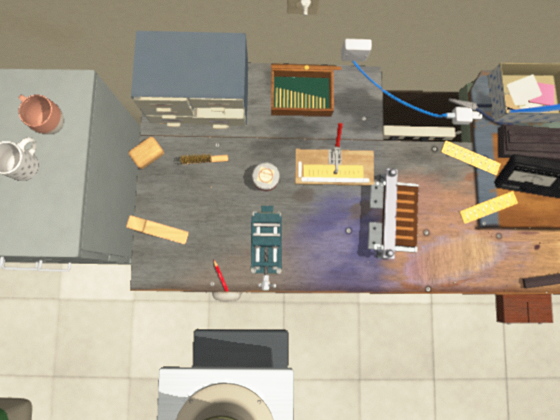

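View pics/wrist0.png

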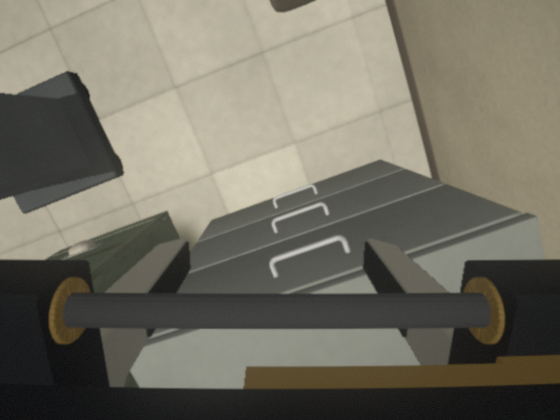

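```bash
python3 - <<'E'
from h import *
for cam in ["top","side"]:
    z=np.load(f"{cam}0.npz"); im=z["im"]; W=cloud(cam,z["d"],(z["K"],float(z["k"]),z["R"],z["t"]))
    np.save(f"W_{cam}.npy",W)
    o=im.copy()
    for t in ["jig","gauge","block_center","wedge_heel","wax_tin","brass_brush","pad_block"]:
        r=optics.regions_of(t,cam)
        for q in r[:2]:
            m=q["mask"]; P=W[m]; 
            print(cam,t,round(q["score"],2),np.round(q["extent"]),m.sum(),np.round(np.nanmedian(P,0),3),np.round(np.nanpercentile(P,[2,98],axis=0),3).tolist())
    x=im[190:260,110:210] if cam=="top" else im[250:330,180:350]
    save(f"pics/{cam}_wedge.png",cv2.resize(x,None,fx=5 if cam=="top" else 4,fy=5 if cam=="top" else 4,interpolation=cv2.INTER_CUBIC))
    x=im[150:270,340:450] if cam=="top" else im[140:220,220:350]
    save(f"pics/{cam}_jig.png",cv2.resize(x,None,fx=5,fy=5,interpolation=cv2.INTER_CUBIC))
E
```

```text
top jig 0.58 [366. 170. 417. 259.] 1866 [ 0.505 -0.379  0.06 ] [[0.422, -0.441, 0.004], [0.623, -0.348, 0.074]]
top gauge 0.8 [377. 167. 397. 258.] 1097 [ 0.522 -0.384  0.064] [[0.42, -0.402, 0.007], [0.625, -0.368, 0.076]]
top gauge 0.22 [384. 185. 420. 249.] 1370 [ 0.516 -0.429  0.043] [[0.448, -0.458, 0.016], [0.593, -0.378, 0.047]]
top block_center 0.94 [382. 187. 419. 248.] 1512 [ 0.517 -0.429  0.043] [[0.448, -0.466, 0.003], [0.591, -0.377, 0.062]]
top block_center 0.71 [369. 170. 416. 258.] 1959 [ 0.514 -0.379  0.059] [[0.422, -0.441, 0.003], [0.625, -0.348, 0.074]]
top wedge_heel 0.97 [128. 214. 189. 245.] 701 [0.478 0.174 0.021] [[0.453, 0.109, 0.004], [0.502, 0.236, 0.047]]
top wax_tin 0.81 [250. 166. 280. 190.] 598 [ 0.612 -0.087  0.035] [[0.583, -0.117, 0.011], [0.643, -0.058, 0.04]]
top wax_tin 0.62 [368. 170. 416. 257.] 2081 [ 0.508 -0.379  0.029] [[0.422, -0.448, 0.001], [0.625, -0.348, 0.073]]
top brass_brush 0.83 [182. 153. 225. 168.] 369 [0.659 0.075 0.011] [[0.648, 0.012, -0.001], [0.672, 0.125, 0.028]]
top brass_brush 0.51 [380. 170. 396. 262.] 1112 [ 0.522 -0.385
[... 389 characters left out ...]
76]]
side block_center 0.59 [262. 165. 310. 180.] 731 [ 0.527 -0.382  0.034] [[0.453, -0.412, 0.011], [0.596, -0.372, 0.061]]
side wedge_heel 0.62 [305. 271. 331. 315.] 781 [0.487 0.229 0.026] [[0.455, 0.12, 0.005], [0.509, 0.244, 0.046]]
side wax_tin 0.89 [242. 208. 266. 233.] 569 [ 0.615 -0.066  0.033] [[0.585, -0.111, 0.004], [0.646, -0.053, 0.039]]
side brass_brush 0.82 [223. 247. 234. 278.] 233 [0.656 0.106 0.026] [[0.647, 0.022, 0.006], [0.666, 0.127, 0.03]]
side pad_block 0.58 [192. 281. 236. 320.] 1090 [0.668 0.231 0.032] [[0.635, 0.187, 0.007], [0.706, 0.255, 0.036]]
side pad_block 0.47 [239. 208. 265. 234.] 624 [ 0.615 -0.066  0.03 ] [[0.584, -0.116, 0.001], [0.648, -0.053, 0.039]]
```

View pics/top_wedge.png

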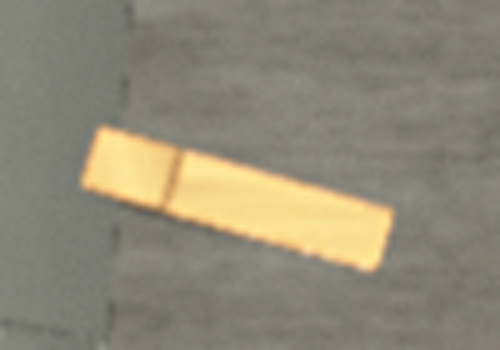

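View pics/top_jig.png

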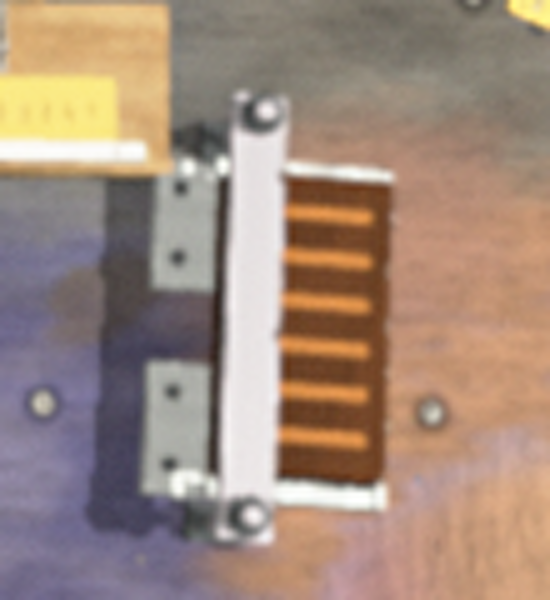

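View pics/side_wedge.png

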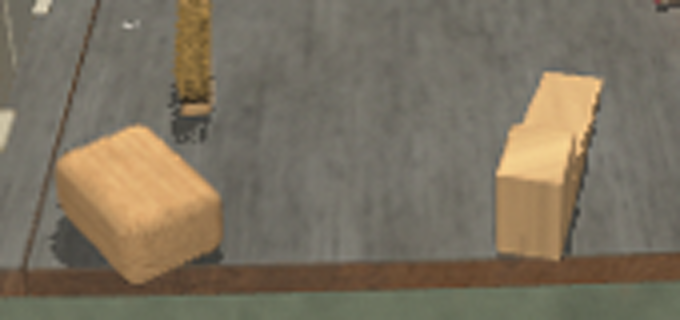

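View pics/side_jig.png

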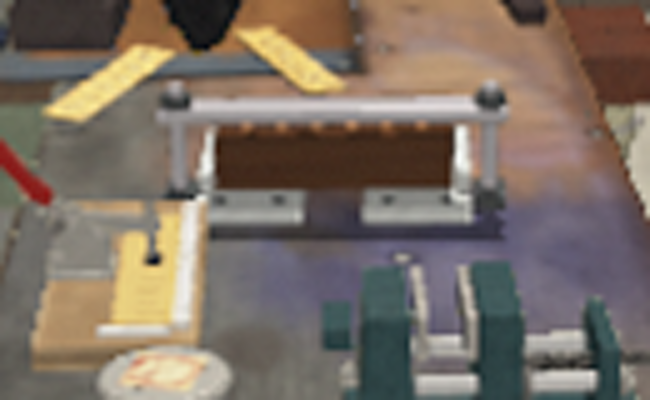

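```bash
python3 - <<'E'
from h import *
W=np.load("W_top.npy"); Ws=np.load("W_side.npy")
# bench plane check
for nm,w in [("top",W),("side",Ws)]:
    m=(w[...,0]>.35)&(w[...,0]<.75)&(w[...,1]>-.3)&(w[...,1]<.25)&(abs(w[...,2])<.012)
    print(nm,"bench z",np.nanmedian(w[m][:,2]),np.nanstd(w[m][:,2]))
def box(w,lo,hi): 
    m=np.all((w>lo)&(w<hi),-1); return w[m]
def rect(P,n):
    r=cv2.minAreaRect((P[:,:2]*1000).astype(np.float32)); b=cv2.boxPoints(r); print(n,len(P),"c",np.round(r[0],1),"size",np.round(r[1],1),"ang",round(r[2],2)); print(np.round(b,1).tolist())
for nm,w in [("top",W),("side",Ws)]:
    print(nm)
    P=box(w,[.43,.09,.012],[.53,.26,.06]); rect(P,"wedge"); 
    P=box(w,[.43,.09,.038],[.53,.26,.05]); rect(P,"heel"); print(np.median(P[:,2]))
    P=box(w,[.40,-.42,.054],[.65,-.34,.07]); rect(P,"bar"); print(np.percentile(P[:,2],[5,50,95]))
    P=box(w,[.40,-.385,.006],[.65,-.31,.015]); rect(P,"runner"); print(np.percentile(P[:,2],[5,50,95]))
    P=box(w,[.40,-.56,.036],[.65,-.40,.05]); rect(P,"block"); print(np.percentile(P[:,2],[5,50,95]))
    P=box(w,[.40,-.42,.072],[.65,-.34,.1]); print("posts",np.round(P,3).tolist()[:12])
# heightmap max, 2cm cells
allp=np.vstack([W.reshape(-1,3),Ws.reshape(-1,3)]); allp=allp[~np.isnan(allp[:,0])]
xs=np.arange(.40,.72,.02); ys=np.arange(.26,-.50,-.02)
print("     "+" ".join(f"{y:5.2f}" for y in ys))
for x in xs[::-1]:
    row=[]
    for y in ys:
        m=(abs(allp[:,0]-x-.01)<.01)&(abs(allp[:,1]-y+.01)<.01)&(allp[:,2]<.5)
        row.append(f"{int(1000*allp[m,2].max()) if m.any() else -1:5d}")
    print(f"{x:.2f} "+" ".join(row))
E
```

```text
top bench z -0.00041603936907359736 0.0029199769835396867
side bench z 0.0005679926728146031 0.002880419073080548
top
wedge 546 c [480.6 184.9] size [114.  30.] ang 74.6
[[451.1000061035156, 134.0], [479.8999938964844, 126.0], [510.20001220703125, 235.89999389648438], [481.29998779296875, 243.8000030517578]]
heel 185 c [491.  221.1] size [38.1 27.7] ang 77.06
[[473.20001220703125, 205.60000610351562], [500.20001220703125, 199.39999389648438], [508.70001220703125, 236.60000610351562], [481.79998779296875, 242.8000030517578]]
0.043892161433695245
bar 925 c [ 523.8 -386.4] size [ 28.1 213.9] ang 85.93
[[416.20001220703125, -392.79998779296875], [629.5, -408.0], [631.5, -379.8999938964844], [418.20001220703125, -364.70001220703125]]
[0.05967437 0.06375497 0.06763199]
runner 860 c [ 524.9 -350.8] size [250.   74.4] ang 1.69
[[398.79998779296875, -317.29998779296875], [401.0, -391.6000061035156], [650.9000244140625, -384.20001220703125], [648.7000122070312, -309.8999938964844]]
[0.00666699 0.01018726 0.01438508]
block 1269 c [ 521.5 -431.8] size [ 54.6 148.3] ang 86.94
[[445.8999938964844,
[... 5133 characters left out ...]
4
0.44    -8     4     4     5     6    18    13    10     3     5     4     3     3     4     4    78    80    79    79    77     5     3     3     4     2     3     3     4     4     5    14    69    68    48    47    49    19     3
0.42   -11     5     5     3     4     5     3     4     5     4     4     4     4     4     5    12    63    41    66    12     5     3     5     5     5     4     4     3     3     4     9    80    79    24    26    24    17     4
0.40    -5     3     3     5     3     4     4     4     3     5     5     7     6     2     4    20    56    58    58    47     3     3     4     3     3     5     3     3     3     3     5    75    76     3     3     4     4     3
```

```bash
cat >> h.py <<'E'
def plan(gp,yaw,verbose=True):
    """grasp point world m, tool-y yaw deg, tool down -> offset mm, dr deg in current tool frame"""
    s=manip.sense(); Rc=R.from_quat(s["ee_rot"]); a=np.radians(yaw)
    y=np.array([np.cos(a),np.sin(a),0]); z=np.array([0,0,-1.]); x=np.cross(y,z)
    Rt=R.from_matrix(np.stack([x,y,z],1))
    pt=np.array(gp)-z*0.1673
    off=Rc.inv().apply(pt-s["ee_pos"])*1000; dr=np.degrees((Rc.inv()*Rt).as_rotvec())
    if verbose: print("t",round(s["time_s"],2),"off",np.round(off,1),"dr",np.round(dr,2),"|",np.round(np.linalg.norm(off)),"F",np.round(s["ft_force"],2),"w",round(s["width"],4))
    return off,dr
def gpose():
    s=manip.sense(); Rc=R.from_quat(s["ee_rot"]); y=Rc.apply([0,1,0])
    return s["ee_pos"]+Rc.apply([0,0,.1673]), np.degrees(np.arctan2(y[1],y[0])), Rc.apply([0,0,1])
E
python3 -c "
from h import *
plan((.485,.215,.19),-14.7)"
```

```text
t 0.85 off [-380.8 -355.6   47.4] dr [ 0.   -0.   84.48] | 523.0 F [-0.3   0.24 -0.09] w 0.0927
```

drive_tool:
  commands:
    - {"fingers": -1,"offset": [-38,-35,0],"dr": [0,0,7]}
    - {"fingers": -1,"offset": [-67,-62,0],"dr": [0,0,14]}
    - {"fingers": -1,"offset": [-96,-89,0],"dr": [0,0,21]}
    - {"fingers": -1,"offset": [-125,-116,0],"dr": [0,0,28]}
    - {"fingers": -1,"offset": [-154,-143,0],"dr": [0,0,35]}
    - {"fingers": -1,"offset": [-183,-170,0],"dr": [0,0,42]}
    - {"fingers": -1,"offset": [-212,-197,0],"dr": [0,0,49]}
    - {"fingers": -1,"offset": [-241,-224,0],"dr": [0,0,56]}
    - {"fingers": -1,"offset": [-270,-251,0],"dr": [0,0,63]}
    - {"fingers": -1,"offset": [-299,-278,0],"dr": [0,0,70]}

```text
time_s: 1.68
ee_pos: [0.4355, 0.3144, 0.4051]
ee_rot: [0.71, 0.704, 0.0, -0.0]
ft_force: [0.0, 0.5, -0.1]
width: 0.0928
```

```bash
python3 -c "
from h import *
plan((.485,.215,.19),-14.7); print(gpose())"
```

```text
t 1.68 off [-98.9  50.4  47.8] dr [ 0.03 -0.05 14.15] | 121.0 F [ 0.01  0.49 -0.12] w 0.0928
(array([0.43563827, 0.31450488, 0.23782389]), np.float64(-0.5462463562111901), array([ 5.66442446e-04,  7.36279239e-04, -9.99999569e-01]))
```

drive_tool:
  commands:
    - {"fingers": -1,"offset": [-25,13,12],"dr": [0,0,4]}
    - {"fingers": -1,"offset": [-50,26,24],"dr": [0,0,8]}
    - {"fingers": -1,"offset": [-75,38,36],"dr": [0,0,12]}
    - {"fingers": -1,"offset": [-99,50,48],"dr": [0,0,14.1]}
    - {"fingers": -1,"offset": [-99,50,48],"dr": [0,0,14.1]}
    - {"fingers": -1,"offset": [-99,50,48],"dr": [0,0,14.1]}
    - {"fingers": -1,"offset": [-99,50,48],"dr": [0,0,14.1]}
    - {"fingers": -1,"offset": [-99,50,48],"dr": [0,0,14.1]}
    - {"fingers": -1,"offset": [-99,50,48],"dr": [0,0,14.1]}
    - {"fingers": -1,"offset": [-99,50,48],"dr": [0,0,14.1]}

```text
time_s: 2.52
ee_pos: [0.4843, 0.218, 0.3571]
ee_rot: [0.789, 0.614, 0.0, -0.0]
ft_force: [1.4, 0.3, -0.0]
width: 0.093
```

```bash
python3 - <<'E'
from h import *
g,y,z=gpose(); print(np.round(g,4),y,z)
c=cal("wrist"); im,d=optics.camera("wrist"); save("pics/w1.png",im); W=cloud("wrist",d,c)
r=optics.regions_of("wedge_heel","wrist")
for q in r[:2]: print(q["score"],q["extent"],q["mask"].sum())
m=np.all((W>[.42,.09,.038])&(W<[.56,.26,.055]),-1); 
for lo in (.010,.038):
    P=W[np.all((W>[.42,.05,lo])&(W<[.56,.26,.055]),-1)]
    rr=cv2.minAreaRect((P[:,:2]*1000).astype(np.float32)); print(lo,len(P),rr,np.median(P[:,2])); print(np.round(cv2.boxPoints(rr)))
b=W[np.all((W>[.42,.05,-.01])&(W<[.56,.26,.008]),-1)]; print("bench",np.median(b[:,2]))
E
```

```text
[0.4844 0.2181 0.1898] -14.195625987828791 [ 4.69017302e-04  6.54370202e-04 -9.99999676e-01]
0.97 [265.9, 169.0, 300.2, 293.9] 3756
0.01 3264 ((479.7670593261719, 185.90960693359375), (117.65646362304688, 29.96601104736328), 75.55595397949219) 0.025897748796798806
[[451. 133.]
 [480. 125.]
 [509. 239.]
 [480. 247.]]
0.038 1445 ((489.57550048828125, 223.42498779296875), (39.860050201416016, 29.46188735961914), 75.3258285522461) 0.04386242862469161
[[470. 208.]
 [499. 200.]
 [509. 239.]
 [480. 246.]]
bench -0.0008751689781526229
```

View pics/w1.png

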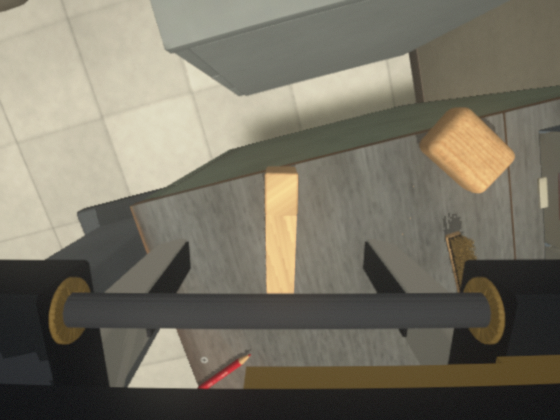

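```bash
python3 -c "
from h import *
plan((.4902,.2228,.032),-14.5)"
```

```text
t 2.62 off [  6.4   4.3 157.7] dr [ 0.01 -0.02  0.26] | 158.0 F [ 0.22 -0.31 -0.96] w 0.0931
```

drive_tool:
  commands:
    - {"fingers": -1,"offset": [6.4,4.3,30],"dr": [0,0,0.26]}
    - {"fingers": -1,"offset": [6.4,4.3,60],"dr": [0,0,0.26]}
    - {"fingers": -1,"offset": [6.4,4.3,90],"dr": [0,0,0.26]}
    - {"fingers": -0.5,"offset": [6.4,4.3,120],"dr": [0,0,0.26]}
    - {"fingers": -0.2,"offset": [6.4,4.3,140],"dr": [0,0,0.26]}
    - {"fingers": 0,"offset": [6.4,4.3,152],"dr": [0,0,0.26]}
    - {"fingers": 0,"offset": [6.4,4.3,157.7],"dr": [0,0,0.26]}
    - {"fingers": 0,"offset": [6.4,4.3,157.7],"dr": [0,0,0.26]}
    - {"fingers": 0,"offset": [6.4,4.3,157.7],"dr": [0,0,0.26]}
    - {"fingers": 0,"offset": [6.4,4.3,157.7],"dr": [0,0,0.26]}

```text
time_s: 3.45
ee_pos: [0.4907, 0.2223, 0.1999]
ee_rot: [0.791, 0.612, 0.001, 0.0]
ft_force: [0.8, -0.2, 1.0]
width: 0.051
```

```bash
python3 -c "
from h import *
print(gpose());plan((.4902,.2228,.032),-14.5)"
```

```text
(array([0.49089644, 0.22240375, 0.0326251 ]), np.float64(-14.562368339275894), array([ 1.24058162e-03,  5.68902428e-04, -9.99999069e-01]))
t 3.45 off [ 0.4 -0.6  0.6] dr [ 0.06 -0.05 -0.06] | 1.0 F [ 0.81 -0.17  1.  ] w 0.051
```

drive_tool:
  commands:
    - {"fingers": 0.3,"offset": [0,0,0],"dr": [0,0,0]}
    - {"fingers": 0.6,"offset": [0,0,0],"dr": [0,0,0]}
    - {"fingers": 1,"offset": [0,0,0],"dr": [0,0,0]}
    - {"fingers": 1,"offset": [0,0,0],"dr": [0,0,0]}
    - {"fingers": 1,"offset": [0,0,0],"dr": [0,0,0]}
    - {"fingers": 1,"offset": [0,0,0],"dr": [0,0,0]}
    - {"fingers": 1,"offset": [0,0,0],"dr": [0,0,0]}
    - {"fingers": 1,"offset": [0,0,0],"dr": [0,0,0]}
    - {"fingers": 1,"offset": [0,0,-5],"dr": [0,0,0]}
    - {"fingers": 1,"offset": [0,0,-10],"dr": [0,0,0]}
  force: 40

```text
time_s: 4.28
ee_pos: [0.4903, 0.222, 0.2093]
ee_rot: [0.791, 0.612, -0.0, -0.0]
ft_force: [0.6, -0.2, -0.6]
width: 0.0298
```

```bash
python3 - <<'E'
from h import *
print(gpose())
# jig axis fit (top view): post tops and block side edges
W=np.load("W_top.npy")
P=W[np.all((W>[.40,-.42,.07])&(W<[.65,-.34,.1]),-1)]
a=P[P[:,0]>.52]; b=P[P[:,0]<.52]; print(len(a),len(b),a.mean(0),b.mean(0),np.degrees(np.arctan2(*(a.mean(0)-b.mean(0))[[1,0]])))
# bar edges: fit
P=W[np.all((W>[.44,-.42,.056])&(W<[.61,-.34,.07]),-1)]
for side in (1,-1):
    xs=np.arange(.445,.605,.01); e=[]
    for x in xs:
        q=P[abs(P[:,0]-x)<.005][:,1]; e.append(np.percentile(q,97 if side>0 else 3))
    p=np.polyfit(xs-.522,e,1); print("edge",side,np.degrees(np.arctan(p[0])),p[1])
z=np.load("top0.npz"); c=(z["K"],float(z["k"]),z["R"],z["t"])
plan((.4902,.2228,.17),-14.5)
plan((.52,-.19,.17),-3.5)
E
```

```text
(array([0.49024424, 0.22198792, 0.04198741]), np.float64(-14.576611802084386), array([-4.86638263e-04, -2.39844985e-04, -9.99999853e-01]))
40 41 [ 0.61896466 -0.39106088  0.07427738] [ 0.42714656 -0.37941658  0.0739415 ] -3.473874004800204
edge 1 -3.573193212606499 -0.3737130600668758
edge -1 -3.5810130348376097 -0.3984937052680655
t 4.28 off [   0.7   -0.4 -128. ] dr [-0.02  0.02 -0.08] | 128.0 F [ 0.6  -0.15 -0.65] w 0.0298
t 4.28 off [-391.3  132.4 -127.9] dr [ -0.03   0.02 -11.08] | 432.0 F [ 0.6  -0.15 -0.65] w 0.0298
```

drive_tool:
  commands:
    - {"fingers": 1,"offset": [0,0,-20],"dr": [0,0,0]}
    - {"fingers": 1,"offset": [0,0,-50],"dr": [0,0,0]}
    - {"fingers": 1,"offset": [0,0,-80],"dr": [0,0,0]}
    - {"fingers": 1,"offset": [-15,5,-110],"dr": [0,0,0]}
    - {"fingers": 1,"offset": [-45,15,-128],"dr": [0,0,-2]}
    - {"fingers": 1,"offset": [-80,27,-128],"dr": [0,0,-4]}
    - {"fingers": 1,"offset": [-115,39,-128],"dr": [0,0,-6]}
    - {"fingers": 1,"offset": [-150,51,-128],"dr": [0,0,-8]}
    - {"fingers": 1,"offset": [-185,63,-128],"dr": [0,0,-10]}
    - {"fingers": 1,"offset": [-220,74,-128],"dr": [0,0,-11]}

```text
time_s: 5.12
ee_pos: [0.5064, -0.0112, 0.3376]
ee_rot: [0.728, 0.686, 0.0, 0.0]
ft_force: [0.6, -0.2, -1.2]
width: 0.0297
```

```bash
python3 - <<'E'
from h import *
print(gpose()); plan((.533,-.2086,.17),-3.5)
E
```

```text
(array([ 0.50649193, -0.01117615,  0.17030733]), np.float64(-3.4485912572601833), array([ 5.80102560e-04,  6.62152369e-06, -9.99999832e-01]))
t 5.12 off [-195.5   38.4    0.3] dr [ 0.03 -0.    0.05] | 199.0 F [ 0.64 -0.16 -1.16] w 0.0297
```

drive_tool:
  commands:
    - {"fingers": 1,"offset": [-35,7,0],"dr": [0,0,0]}
    - {"fingers": 1,"offset": [-70,14,0],"dr": [0,0,0]}
    - {"fingers": 1,"offset": [-105,21,0],"dr": [0,0,0]}
    - {"fingers": 1,"offset": [-140,28,0],"dr": [0,0,0]}
    - {"fingers": 1,"offset": [-170,34,0],"dr": [0,0,0]}
    - {"fingers": 1,"offset": [-190,38,0],"dr": [0,0,0]}
    - {"fingers": 1,"offset": [-195.5,38.4,0],"dr": [0,0,0]}
    - {"fingers": 1,"offset": [-195.5,38.4,0],"dr": [0,0,0]}
    - {"fingers": 1,"offset": [-195.5,38.4,0],"dr": [0,0,0]}
    - {"fingers": 1,"offset": [-195.5,38.4,0],"dr": [0,0,0]}

```text
time_s: 5.95
ee_pos: [0.5327, -0.2053, 0.337]
ee_rot: [0.728, 0.685, 0.0, -0.001]
ft_force: [-0.4, -1.2, -0.9]
width: 0.0294
```

```bash
python3 - <<'E'
from h import *
print(gpose()); plan((.533,-.2086,.033),-3.5)
for n in ("wrist","top","side"):
    c=cal(n); im,d=optics.camera(n); save(f"pics/{n}2.png",im); np.save(f"W2_{n}.npy",cloud(n,d,c)); np.savez(f"{n}2.npz",im=im,d=d,K=c[0],k=c[1],R=c[2],t=c[3])
E
```

```text
(array([ 0.5326622 , -0.20514251,  0.16972502]), np.float64(-3.4704718166136614), array([-4.93675066e-04,  9.57825988e-04, -9.99999419e-01]))
t 5.95 off [ -3.4   0.5 136.7] dr [-0.03 -0.05  0.03] | 137.0 F [-0.36 -1.18 -0.86] w 0.0294
```

View pics/wrist2.png

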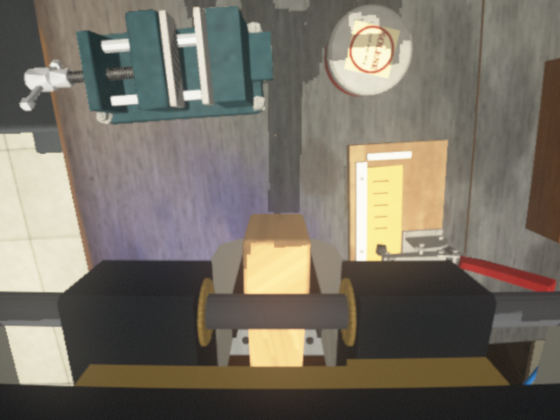

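View pics/side2.png

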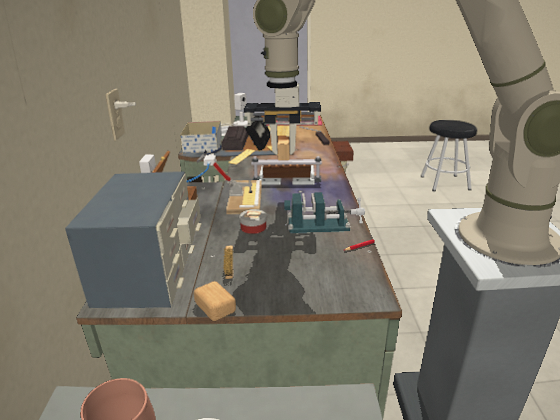

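```bash
python3 - <<'E'
from h import *
O=np.array([.5253,-.3483]); a=np.radians(-93.5); X=np.array([np.cos(a),np.sin(a)]); Y=np.array([-X[1],X[0]])
for f in ("W_top","W_side","W2_wrist"):
    W=np.load(f+".npy"); q=(W[...,:2]-O); jx=q@X*1000; jy=q@Y*1000; z=W[...,2]*1000
    m=(jx>2)&(jx<26)&(z>5)&(z<16)&(abs(jy)<100)
    for lo,hi in ((2,10),(10,18),(18,26)):
        mm=m&(jx>lo)&(jx<hi); y=jy[mm]
        if mm.sum()<5: continue
        r=y[y>0]; l=y[y<0]
        print(f,lo,mm.sum(),"inner +",np.round(np.percentile(r,[0,3,10]),1) if len(r) else 0,"inner -",np.round(np.percentile(l,[90,97,100]),1) if len(l) else 0,"outer",y.min(),y.max())
    m=(z>6)&(z<15)&(abs(jy)>22)&(abs(jy)<75)&(jx>-20)&(jx<25)
    if m.any(): print("front jx",np.percentile(jx[m],[0,2,5,10]))
    b=(jx>50)&(jx<100)&(z>37)&(z<50)&(abs(jy)<90)
    if b.any(): print("block jy",jy[b].min(),jy[b].max())
    m=(z<4)&(z>-6)&(abs(jy)<20)&(jx>0)&(jx<26); print("floor",m.sum(), np.percentile(jy[m],[1,99]) if m.sum()>3 else 0)
# wedge in wrist view, held: rect of heel top
g,y,zz=gpose()
W=np.load("W2_wrist.npy"); P=W[np.all((W>[.50,-.25,g[2]+.004])&(W<[.57,-.16,g[2]+.03]),-1)]
rr=cv2.minAreaRect((P[:,:2]*1000).astype(np.float32)); print(rr,np.median(P[:,2])-g[2], g)
im=cv2.imread("pics/wrist2.png"); save("pics/w2c.png",cv2.resize(im[200:380,190:370][:,:,::-1],None,fx=4,fy=3.3,interpolation=cv2.INTER_CUBIC))
E
```

```text
W_top 2 161 inner + [19.6 21.  24.9] inner - [-25.9 -21.6 -20.5] outer -83.38136647547772 99.11290188360375
W_top 10 162 inner + [19.9 20.8 24.9] inner - [-25.4 -21.  -19.8] outer -85.07943911859098 84.28262763408915
W_top 18 174 inner + [20.8 22.1 26.6] inner - [-27.2 -21.  -18.7] outer -98.76310391740155 99.33268193241425
front jx [0.5402119  0.9664699  1.79764055 3.04935435]
block jy -72.5969400202839 74.84167104037336
floor 152 [-16.96381314  19.64106324]
W_side 2 66 inner + [22.1 22.1 25.3] inner - [-24.5 -20.6 -17.6] outer -82.00527367809849 98.86139939952464
W_side 10 53 inner + [22.4 22.6 28.8] inner - [-25.8 -23.1 -20.7] outer -82.19823904729014 78.52250062634366
W_side 18 53 inner + [26.2 26.2 29.7] inner - [-20.5 -17.4 -17.4] outer -97.92629739364752 98.3509327586517
front jx [-3.30610821 -1.07101936 -0.12968019  0.45586956]
block jy -70.30747687762049 73.82469943649119
floor 43 [-16.38118312  19.69925424]
W2_wrist 2 183 inner + [27.2 27.3 28.4] inner - [-33.2 -32.1 -32.1] outer -48.122240339015605 43.16181753844531
W2_wrist 10 207 inner + [27.3 27.4 28.5] inner - [-34.2 -32.4 -32.2] outer -50.581586175940004 46.72748542258314
W2_wrist 18 236 inner + [27.5 27.6 28.9] inner - [-33.7 -32.6 -32.5] outer -52.02332693509627 48.11492505147184
front jx [-1.29358588 -0.69004458  0.06987039  1.6574527 ]
floor 0 0
((532.3908081054688, -196.85350036621094), (26.901662826538086, 59.51569366455078), 85.13783264160156) 0.011522157736052224 [ 0.53298884 -0.20537318  0.16980195]
```

View pics/w2c.png

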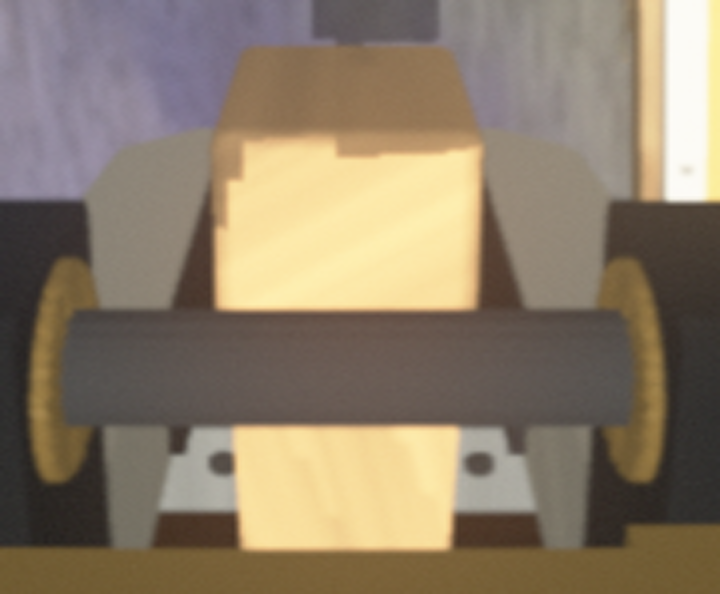

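drive_tool:
  commands:
    - {"fingers": 1,"offset": [-3,0.7,20],"dr": [0,0,0]}
    - {"fingers": 1,"offset": [-3,0.7,45],"dr": [0,0,0]}
    - {"fingers": 1,"offset": [-3,0.7,70],"dr": [0,0,0]}
    - {"fingers": 1,"offset": [-3,0.7,95],"dr": [0,0,0]}
    - {"fingers": 1,"offset": [-3,0.7,115],"dr": [0,0,0]}
    - {"fingers": 1,"offset": [-3,0.7,127],"dr": [0,0,0]}
    - {"fingers": 1,"offset": [-3,0.7,132],"dr": [0,0,0]}
    - {"fingers": 1,"offset": [-3,0.7,134],"dr": [0,0,0]}
    - {"fingers": 1,"offset": [-3,0.7,135],"dr": [0,0,0]}
    - {"fingers": 1,"offset": [-3,0.7,135],"dr": [0,0,0]}

```text
time_s: 6.93
ee_pos: [0.5337, -0.21, 0.2028]
ee_rot: [0.729, 0.685, 0.0, 0.001]
ft_force: [-0.2, 0.1, -1.1]
width: 0.0297
```

```bash
python3 - <<'E'
from h import *
print(gpose()); plan((.5338,-.2086,.033),-3.5)
E
```

```text
(array([ 0.53386921, -0.2100681 ,  0.03553389]), np.float64(-3.566398631955787), array([ 1.20957886e-03, -3.87699212e-04, -9.99999193e-01]))
t 6.93 off [1.4 0.  2.5] dr [ 0.07  0.02 -0.07] | 3.0 F [-0.2   0.14 -1.08] w 0.0297
```

drive_tool:
  commands:
    - {"fingers": 1,"offset": [0,0,1],"dr": [0,0,0]}
    - {"fingers": 1,"offset": [0,0,2],"dr": [0,0,0]}
    - {"fingers": 1,"offset": [0,0,2.6],"dr": [0,0,0]}
    - {"fingers": 1,"offset": [0,0,2.6],"dr": [0,0,0]}
    - {"fingers": 0.25,"offset": [0,0,2.6],"dr": [0,0,0]}
    - {"fingers": 0.25,"offset": [0,0,2.6],"dr": [0,0,0]}
    - {"fingers": 0.25,"offset": [0,0,2.6],"dr": [0,0,0]}
    - {"fingers": 0.25,"offset": [0,0,2.6],"dr": [0,0,0]}
    - {"fingers": 0.25,"offset": [0,0,2.6],"dr": [0,0,0]}
    - {"fingers": 0.25,"offset": [0,0,2.6],"dr": [0,0,0]}

```text
time_s: 7.77
ee_pos: [0.5333, -0.21, 0.1995]
ee_rot: [0.729, 0.685, 0.0, 0.0]
ft_force: [0.5, -0.6, 0.4]
width: 0.0346
```

```bash
python3 - <<'E'
from h import *
print(gpose()); plan((.5338,-.2086,.033),-3.5)
for n in ("side","wrist","top"):
    c=cal(n); im,d=optics.camera(n); save(f"pics/{n}3.png",im); W=cloud(n,d,c); np.save(f"W3_{n}.npy",W)
    if n!="wrist":
        P=W[np.all((W>[.48,-.36,.006])&(W<[.58,-.17,.05]),-1)]; print(n,len(P))
save("pics/s3c.png",cv2.resize(cv2.imread("pics/side3.png")[120:240,220:350][:,:,::-1],None,fx=5,fy=5,interpolation=cv2.INTER_CUBIC))
save("pics/t3c.png",cv2.resize(cv2.imread("pics/top3.png")[150:270,300:450][:,:,::-1],None,fx=5,fy=5,interpolation=cv2.INTER_CUBIC))
E
```

```text
(array([ 0.53335939, -0.21005097,  0.03215865]), np.float64(-3.5758020262412047), array([ 9.13407734e-05, -7.38335234e-05, -9.99999993e-01]))
t 7.77 off [ 1.5  0.4 -0.8] dr [ 0.01  0.   -0.08] | 2.0 F [ 0.52 -0.57  0.37] w 0.0346
side 307
top 57
```

View pics/s3c.png

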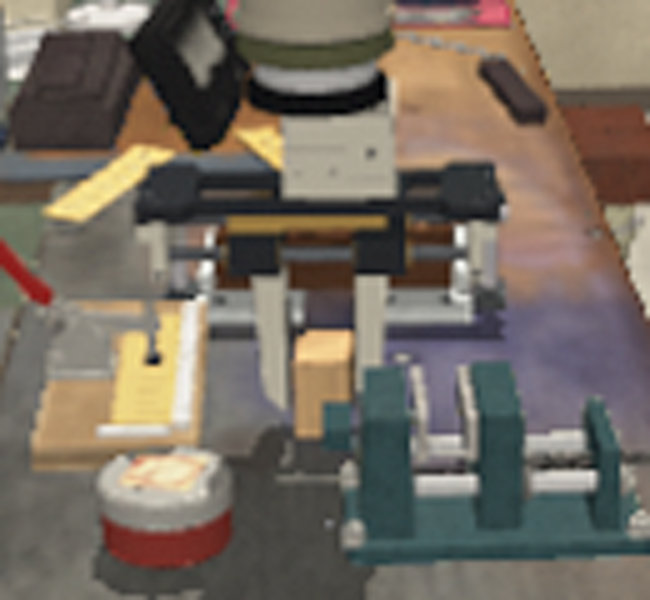

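View pics/wrist3.png

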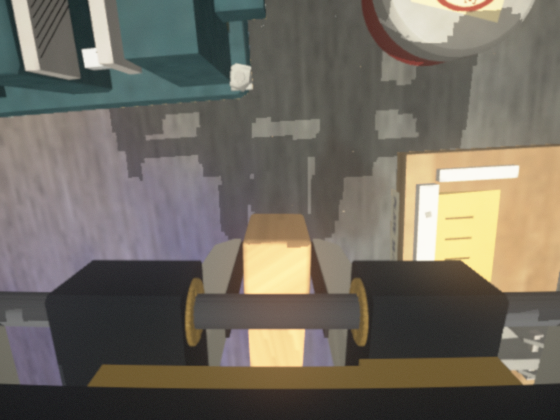

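View pics/t3c.png

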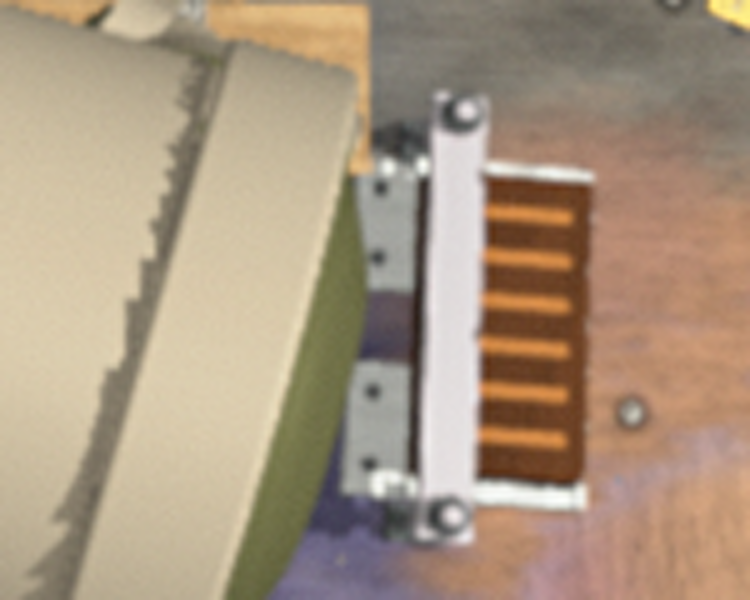

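drive_tool:
  commands:
    - {"fingers": 1,"offset": [0,0,0],"dr": [0,0,0]}
    - {"fingers": 1,"offset": [0,0,0],"dr": [0,0,0]}
    - {"fingers": 1,"offset": [0,0,0],"dr": [0,0,0]}
    - {"fingers": 1,"offset": [0,0,0],"dr": [0,0,0]}
    - {"fingers": 1,"offset": [-3,0.3,0],"dr": [0,0,0]}
    - {"fingers": 1,"offset": [-8,0.3,0],"dr": [0,0,0]}
    - {"fingers": 1,"offset": [-13,0.3,0],"dr": [0,0,0]}
    - {"fingers": 1,"offset": [-18,0.3,0],"dr": [0,0,0]}
    - {"fingers": 1,"offset": [-23,0.3,0],"dr": [0,0,0]}
    - {"fingers": 1,"offset": [-28,0.3,0],"dr": [0,0,0]}
  force: 10

```text
time_s: 8.75
ee_pos: [0.5318, -0.2387, 0.1994]
ee_rot: [0.729, 0.685, -0.0, 0.0]
ft_force: [0.7, 1.6, 0.9]
width: 0.03
```

```bash
cat >> h.py <<'E'
O=np.array([.5253,-.3483]); _a=np.radians(-93.5); JX=np.array([np.cos(_a),np.sin(_a)]); JY=np.array([-JX[1],JX[0]])
def jst():
    g,y,z=gpose(); s=manip.sense(); q=g[:2]-O; F=s["ft_force"]
    print("t %.2f s %.1f jy %.1f z %.1f yaw %.2f w %.1f Fx_jig %.2f Fy %.2f Fz %.2f"%(s["time_s"],q@JX*1e3,q@JY*1e3,g[2]*1e3,y,s["width"]*1e3,F[:2]@JX,F[:2]@JY,F[2]))
E
python3 -c "
from h import *
jst()"
```

```text
t 8.75 s -109.8 jy -0.2 z 32.1 yaw -3.60 w 30.0 Fx_jig -1.68 Fy 0.55 Fz 0.95
```

drive_tool:
  commands:
    - {"fingers": 1,"offset": [-5,0,0],"dr": [0,0,0]}
    - {"fingers": 1,"offset": [-10,0,0],"dr": [0,0,0]}
    - {"fingers": 1,"offset": [-15,0,0],"dr": [0,0,0]}
    - {"fingers": 1,"offset": [-20,0,0],"dr": [0,0,0]}
    - {"fingers": 1,"offset": [-25,0,0],"dr": [0,0,0]}
    - {"fingers": 1,"offset": [-30,0,0],"dr": [0,0,0]}
    - {"fingers": 1,"offset": [-34,0,0],"dr": [0,0,0]}
    - {"fingers": 1,"offset": [-34,0,0],"dr": [0,0,0]}
    - {"fingers": 1,"offset": [-34,0,0],"dr": [0,0,0]}
    - {"fingers": 1,"offset": [-34,0,0],"dr": [0,0,0]}

```text
time_s: 9.58
ee_pos: [0.5298, -0.2719, 0.1994]
ee_rot: [0.729, 0.685, -0.0, 0.0]
ft_force: [0.9, -0.3, -0.2]
width: 0.0299
```

```bash
python3 - <<'E'
from h import *
jst()
for n in ("side","wrist"):
    c=cal(n); im,d=optics.camera(n); save(f"pics/{n}4.png",im)
save("pics/s4c.png",cv2.resize(cv2.imread("pics/side4.png")[120:240,220:350][:,:,::-1],None,fx=5,fy=5,interpolation=cv2.INTER_CUBIC))
E
```

```text
t 9.58 s -76.5 jy -0.2 z 32.1 yaw -3.58 w 29.9 Fx_jig 0.26 Fy 0.94 Fz -0.19
```

View pics/s4c.png

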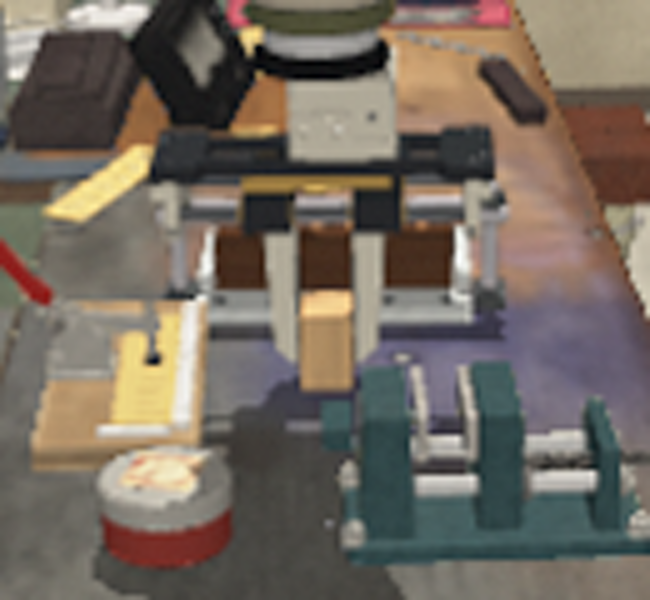

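View pics/wrist4.png

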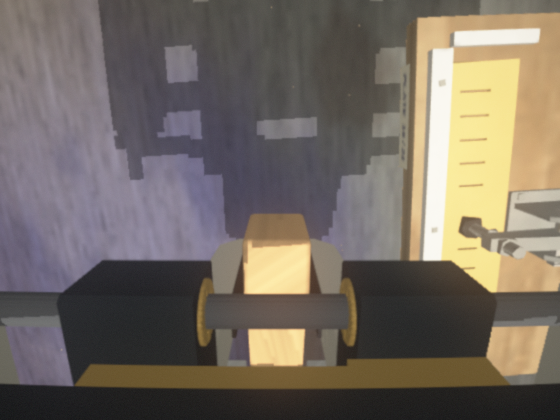

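drive_tool:
  commands:
    - {"fingers": 0.15,"offset": [0,0,0],"dr": [0,0,0]}
    - {"fingers": 0.15,"offset": [0,0,0],"dr": [0,0,0]}
    - {"fingers": 0.15,"offset": [0,0,0],"dr": [0,0,0]}
    - {"fingers": 0.15,"offset": [0,0,0],"dr": [0,0,0]}
    - {"fingers": 0.15,"offset": [0,0,-8],"dr": [0,0,0]}
    - {"fingers": 0.15,"offset": [0,0,-20],"dr": [0,0,0]}
    - {"fingers": 0.15,"offset": [0,0,-35],"dr": [0,0,0]}
    - {"fingers": 0.15,"offset": [0,0,-50],"dr": [0,0,0]}
    - {"fingers": 0.6,"offset": [15,0,-55],"dr": [0,0,0]}
    - {"fingers": 1,"offset": [38,0,-55],"dr": [0,0,0]}

```text
time_s: 10.52
ee_pos: [0.5322, -0.2361, 0.2574]
ee_rot: [0.73, 0.683, 0.0, 0.002]
ft_force: [0.5, 0.5, -0.4]
width: 0.0305
```

```bash
python3 - <<'E'
from h import *
jst()
c=cal("wrist"); im,d=optics.camera("wrist"); save(f"pics/w5.png",im); W=cloud("wrist",d,c)
P=W[np.all((W>[.48,-.36,.036])&(W<[.58,-.2,.055]),-1)]
q=(P[:,:2]-O); print(len(P),np.median(P[:,2])); rr=cv2.minAreaRect((np.stack([q@JX,q@JY],1)*1000).astype(np.float32)); print(rr)
E
```

```text
t 10.52 s -112.0 jy 0.7 z 90.1 yaw -3.80 w 30.5 Fx_jig -0.54 Fy 0.42 Fz -0.42
1727 0.043821086980418957
((-86.56891632080078, -0.7739782333374023), (29.908178329467773, 23.422592163085938), 89.09795379638672)
```

View pics/w5.png

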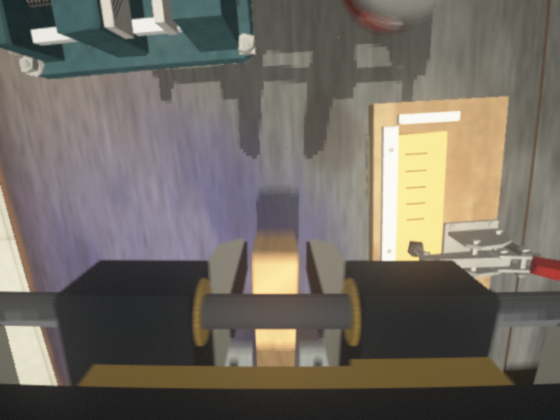

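drive_tool:
  commands:
    - {"fingers": 1,"offset": [6,0,0],"dr": [0,0,0]}
    - {"fingers": 1,"offset": [6,0,0],"dr": [0,0,0]}
    - {"fingers": 1,"offset": [6,0,15],"dr": [0,0,0]}
    - {"fingers": 1,"offset": [6,0,35],"dr": [0,0,0]}
    - {"fingers": 1,"offset": [6,0,50],"dr": [0,0,0]}
    - {"fingers": 1,"offset": [6,0,57],"dr": [0,0,0]}
    - {"fingers": 1,"offset": [6,0,59],"dr": [0,0,0]}
    - {"fingers": 1,"offset": [6,0,59],"dr": [0,0,0]}
    - {"fingers": 1,"offset": [6,0,59],"dr": [0,0,0]}
    - {"fingers": 1,"offset": [6,0,59],"dr": [0,0,0]}

```text
time_s: 11.4
ee_pos: [0.5327, -0.2282, 0.1963]
ee_rot: [0.729, 0.685, 0.0, 0.001]
ft_force: [-1.5, 0.8, -0.9]
width: 0.0005
```

```bash
python3 - <<'E'
from h import *
jst(); s0=manip.sense()["time_s"]
for i in range(3):
    optics.camera("top"); jst()
E
```

```text
t 11.40 s -120.2 jy 0.3 z 29.0 yaw -3.58 w 0.5 Fx_jig -0.69 Fy -1.59 Fz -0.88
t 11.45 s -120.3 jy 0.3 z 29.0 yaw -3.58 w 0.5 Fx_jig -0.27 Fy 0.44 Fz 0.44
t 11.50 s -120.4 jy 0.3 z 28.9 yaw -3.57 w 0.7 Fx_jig -0.06 Fy -0.71 Fz 0.44
t 11.55 s -120.5 jy 0.2 z 28.8 yaw -3.57 w 0.7 Fx_jig -0.49 Fy -0.91 Fz 0.69
```

drive_tool:
  commands:
    - {"fingers": 1,"offset": [-4,-0.5,0],"dr": [0,0,0]}
    - {"fingers": 1,"offset": [-8,-0.5,0],"dr": [0,0,0]}
    - {"fingers": 1,"offset": [-11,-0.5,0],"dr": [0,0,0]}
    - {"fingers": 1,"offset": [-13,-0.5,0],"dr": [0,0,0]}
    - {"fingers": 1,"offset": [-15,-0.5,0],"dr": [0,0,0]}
    - {"fingers": 1,"offset": [-17,-0.5,0],"dr": [0,0,0]}
    - {"fingers": 1,"offset": [-19,-0.5,0],"dr": [0,0,0]}
    - {"fingers": 1,"offset": [-21,-0.5,0],"dr": [0,0,0]}
    - {"fingers": 1,"offset": [-23,-0.5,0],"dr": [0,0,0]}
    - {"fingers": 1,"offset": [-25,-0.5,0],"dr": [0,0,0]}

```text
time_s: 12.38
ee_pos: [0.5305, -0.2531, 0.1954]
ee_rot: [0.729, 0.685, 0.0, -0.0]
ft_force: [-0.6, -0.3, 0.4]
width: 0.0003
```

```bash
python3 - <<'E'
from h import *
jst()
optics.camera("top"); jst(); c=cal("wrist"); im,d=optics.camera("wrist"); save("pics/w6.png",im); jst()
im,d=optics.camera("side"); save("pics/s6c.png",cv2.resize(im[120:240,220:350],None,fx=5,fy=5,interpolation=cv2.INTER_CUBIC))
E
```

```text
t 12.38 s -95.4 jy -0.7 z 28.1 yaw -3.57 w 0.3 Fx_jig 0.29 Fy -0.60 Fz 0.40
t 12.43 s -94.9 jy -0.7 z 28.1 yaw -3.60 w 0.6 Fx_jig 0.89 Fy -0.39 Fz -0.41
t 12.48 s -95.0 jy -0.7 z 28.1 yaw -3.60 w 0.3 Fx_jig 0.69 Fy 0.06 Fz 0.81
```

View pics/w6.png

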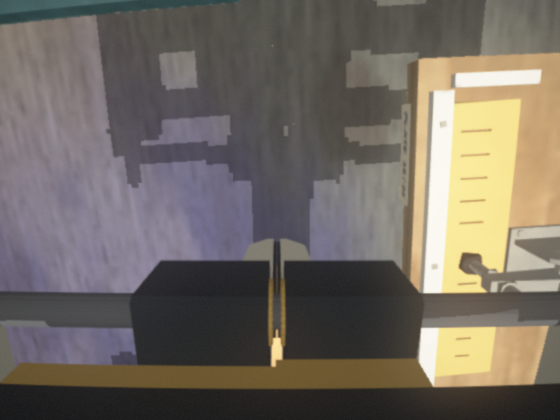

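drive_tool:
  commands:
    - {"fingers": 1,"offset": [-1.2,0.2,0],"dr": [0,0,0]}
    - {"fingers": 1,"offset": [-2.4,0.4,0],"dr": [0,0,0]}
    - {"fingers": 1,"offset": [-3.6,0.4,0],"dr": [0,0,0]}
    - {"fingers": 1,"offset": [-4.8,0.4,0],"dr": [0,0,0]}
    - {"fingers": 1,"offset": [-6,0.4,0],"dr": [0,0,0]}
    - {"fingers": 1,"offset": [-7.2,0.4,0],"dr": [0,0,0]}
    - {"fingers": 1,"offset": [-8.4,0.4,0],"dr": [0,0,0]}
    - {"fingers": 1,"offset": [-9.6,0.4,0],"dr": [0,0,0]}
    - {"fingers": 1,"offset": [-10.8,0.4,0],"dr": [0,0,0]}
    - {"fingers": 1,"offset": [-12,0.4,0],"dr": [0,0,0]}

```text
time_s: 13.37
ee_pos: [0.5301, -0.265, 0.1954]
ee_rot: [0.729, 0.685, -0.0, 0.0]
ft_force: [0.3, 3.2, 0.3]
width: 0.0005
```

```bash
python3 - <<'E'
from h import *
jst()
im,d=optics.camera("side"); save("pics/s7c.png",cv2.resize(im[120:240,220:350],None,fx=5,fy=5,interpolation=cv2.INTER_CUBIC)); jst()
E
```

```text
t 13.37 s -83.4 jy -0.3 z 28.1 yaw -3.58 w 0.5 Fx_jig -3.17 Fy 0.06 Fz 0.25
t 13.42 s -83.1 jy -0.3 z 28.1 yaw -3.59 w 0.3 Fx_jig -2.38 Fy 0.01 Fz -0.83
```

View pics/s7c.png

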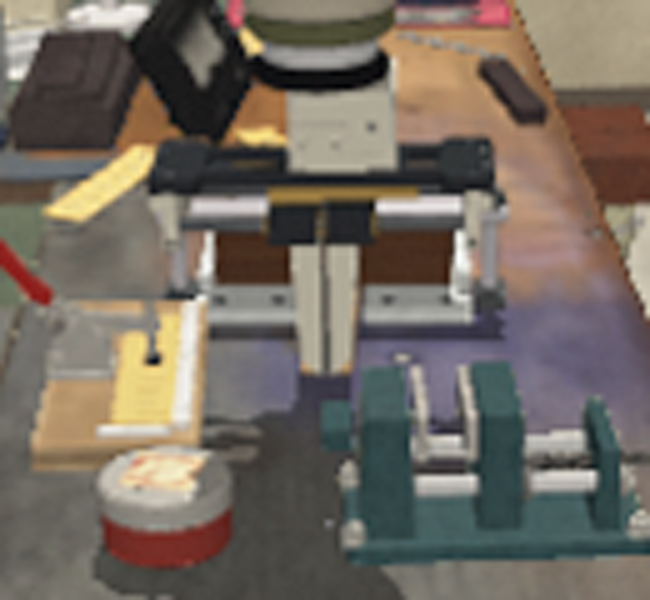

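drive_tool:
  commands:
    - {"fingers": 1,"offset": [-0.8,0,0],"dr": [0,0,0]}
    - {"fingers": 1,"offset": [-1.6,0,0],"dr": [0,0,0]}
    - {"fingers": 1,"offset": [-2.4,0,0],"dr": [0,0,0]}
    - {"fingers": 1,"offset": [-3.2,0,0],"dr": [0,0,0]}
    - {"fingers": 1,"offset": [-4,0,0],"dr": [0,0,0]}
    - {"fingers": 1,"offset": [-4.8,0,0],"dr": [0,0,0]}
    - {"fingers": 1,"offset": [-5.6,0,0],"dr": [0,0,0]}
    - {"fingers": 1,"offset": [-6.4,0,0],"dr": [0,0,0]}
    - {"fingers": 1,"offset": [-7.2,0,0],"dr": [0,0,0]}
    - {"fingers": 1,"offset": [-8,0,0],"dr": [0,0,0]}

```text
time_s: 14.25
ee_pos: [0.5296, -0.273, 0.1954]
ee_rot: [0.729, 0.685, -0.0, -0.0]
ft_force: [-0.2, 2.7, -0.5]
width: 0.0003
```

```bash
cat > look.py <<'E'
from h import *
jst()
zs=[];bs=[]
for i in range(2):
    c=cal("side"); im,d=optics.camera("side"); jst(); W=cloud("side",d,c)
    q=W[...,:2]-O; jx=q@JX*1e3; jy=q@JY*1e3; z=W[...,2]*1e3
    m=(abs(jy)>30)&(abs(jy)<70)
    f=m&(jx>22)&(jx<40)&(z>20)&(z<52); bt=m&(jx>20)&(jx<55)&(z>55)&(z<75)
    print("front face z pct",np.round(np.percentile(z[f],[1,5,50,95,99]),1) if f.any() else 0, f.sum(), "bar",np.round(np.percentile(z[bt],[2,10,50,90,98]),1) if bt.any() else 0)
c=cal("top"); im,d=optics.camera("top"); W=cloud("top",d,c); q=W[...,:2]-O; jx=q@JX*1e3; jy=q@JY*1e3; z=W[...,2]*1e3
m=(jx>52)&(jx<106)&(abs(jy)<70)&(z>35)
A=np.stack([jx[m]-70,np.ones(m.sum())],1); p=np.linalg.lstsq(A,z[m],rcond=None)[0]; print("block top slope",p[0],"z at x=70",p[1],"-> front edge z(x=30)",p[1]-40*p[0], m.sum())
b=(jx>26)&(jx<48)&(abs(jy)<85)&(z>55)&(z<72); print("bar top",np.median(z[b]),b.sum())
jst()
E
python3 look.py
```

```text
t 14.25 s -75.5 jy -0.3 z 28.1 yaw -3.57 w 0.3 Fx_jig -2.72 Fy -0.36 Fz -0.51
t 14.30 s -75.2 jy -0.3 z 28.1 yaw -3.59 w 0.8 Fx_jig -2.18 Fy -0.36 Fz -1.12
front face z pct [20.9 21.8 35.7 49.7 50.8] 212 bar [64.6 65.2 66.4 67.3 68.1]
t 14.35 s -75.3 jy -0.3 z 28.1 yaw -3.58 w 0.2 Fx_jig -0.85 Fy -0.61 Fz -1.99
front face z pct [20.5 21.5 35.2 48.5 50.9] 216 bar [65.2 65.4 66.4 67.4 68. ]
block top slope 0.0 z at x=70 0.0 -> front edge z(x=30) 0.0 0
bar top nan 0
t 14.40 s -75.2 jy -0.3 z 28.1 yaw -3.59 w 0.4 Fx_jig -1.33 Fy 0.87 Fz -0.81
  return _methods._mean(a, axis=axis, dtype=dtype,
  ret = ret.dtype.type(ret / rcount)
```

drive_tool:
  commands:
    - {"fingers": 1,"offset": [-0.8,0,0],"dr": [0,0,0]}
    - {"fingers": 1,"offset": [-1.6,0,0],"dr": [0,0,0]}
    - {"fingers": 1,"offset": [-2.4,0,0],"dr": [0,0,0]}
    - {"fingers": 1,"offset": [-3.2,0,0],"dr": [0,0,0]}
    - {"fingers": 1,"offset": [-4,0,0],"dr": [0,0,0]}
    - {"fingers": 1,"offset": [-4.8,0,0],"dr": [0,0,0]}
    - {"fingers": 1,"offset": [-5.6,0,0],"dr": [0,0,0]}
    - {"fingers": 1,"offset": [-6.4,0,0],"dr": [0,0,0]}
    - {"fingers": 1,"offset": [-7.2,0,0],"dr": [0,0,0]}
    - {"fingers": 1,"offset": [-8,0,0],"dr": [0,0,0]}

```text
time_s: 15.23
ee_pos: [0.5291, -0.2809, 0.1955]
ee_rot: [0.729, 0.685, 0.0, 0.0]
ft_force: [0.2, 2.4, -0.3]
width: 0.0008
```

```bash
python3 - <<'E'
from h import *
jst()
im,d=optics.camera("side"); save("pics/s8c.png",cv2.resize(im[130:200,240:330],None,fx=8,fy=8,interpolation=cv2.INTER_CUBIC)); jst()
E
```

```text
t 15.23 s -67.5 jy -0.3 z 28.2 yaw -3.57 w 0.8 Fx_jig -2.43 Fy 0.09 Fz -0.32
t 15.28 s -67.2 jy -0.3 z 28.1 yaw -3.59 w 0.4 Fx_jig -2.45 Fy -0.19 Fz -1.34
```

View pics/s8c.png

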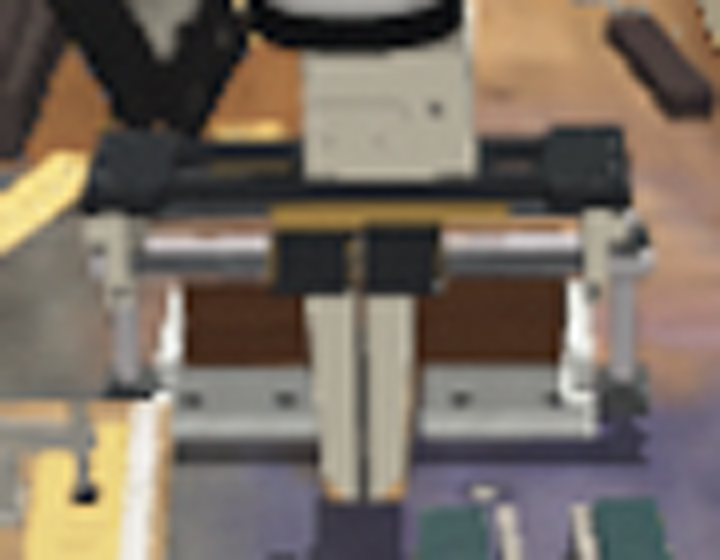

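drive_tool:
  commands:
    - {"fingers": 1,"offset": [-0.5,0,0],"dr": [0,0,0]}
    - {"fingers": 1,"offset": [-1,0,0],"dr": [0,0,0]}
    - {"fingers": 1,"offset": [-1.5,0,0],"dr": [0,0,0]}
    - {"fingers": 1,"offset": [-2,0,0],"dr": [0,0,0]}
    - {"fingers": 1,"offset": [-2.5,0,0],"dr": [0,0,0]}
    - {"fingers": 1,"offset": [-3,0,0],"dr": [0,0,0]}
    - {"fingers": 1,"offset": [-3.5,0,0],"dr": [0,0,0]}
    - {"fingers": 1,"offset": [-4,0,0],"dr": [0,0,0]}
    - {"fingers": 1,"offset": [-4.5,0,0],"dr": [0,0,0]}
    - {"fingers": 1,"offset": [-5,0,0],"dr": [0,0,0]}

```text
time_s: 16.12
ee_pos: [0.5288, -0.2859, 0.1954]
ee_rot: [0.729, 0.685, -0.0, 0.0]
ft_force: [0.4, 2.7, -0.9]
width: 0.0002
```

```bash
python3 -c "
from h import *
jst()
optics.camera('side'); jst()"
```

```text
t 16.12 s -62.4 jy -0.3 z 28.1 yaw -3.58 w 0.2 Fx_jig -2.75 Fy 0.23 Fz -0.91
t 16.17 s -62.4 jy -0.3 z 28.2 yaw -3.58 w 0.5 Fx_jig -2.69 Fy -0.27 Fz -1.11
```

drive_tool:
  commands:
    - {"fingers": 1,"offset": [-0.4,0,0],"dr": [0,0,0]}
    - {"fingers": 1,"offset": [-0.8,0,0],"dr": [0,0,0]}
    - {"fingers": 1,"offset": [-1.2,0,0],"dr": [0,0,0]}
    - {"fingers": 1,"offset": [-1.6,0,0],"dr": [0,0,0]}
    - {"fingers": 1,"offset": [-2,0,0],"dr": [0,0,0]}
    - {"fingers": 1,"offset": [-2.4,0,0],"dr": [0,0,0]}
    - {"fingers": 1,"offset": [-2.8,0,0],"dr": [0,0,0]}
    - {"fingers": 1,"offset": [-3.2,0,0],"dr": [0,0,0]}
    - {"fingers": 1,"offset": [-3.6,0,0],"dr": [0,0,0]}
    - {"fingers": 1,"offset": [-4,0,0],"dr": [0,0,0]}

```text
time_s: 17.0
ee_pos: [0.5286, -0.2899, 0.1954]
ee_rot: [0.729, 0.685, 0.0, 0.0]
ft_force: [-0.0, 2.4, -1.7]
width: 0.0003
```

```bash
python3 -c "
from h import *
jst()
optics.camera('side'); jst()"
```

```text
t 17.00 s -58.5 jy -0.3 z 28.1 yaw -3.57 w 0.3 Fx_jig -2.43 Fy -0.17 Fz -1.72
t 17.05 s -58.4 jy -0.3 z 28.1 yaw -3.58 w 0.5 Fx_jig -2.08 Fy 0.49 Fz -0.37
```

drive_tool:
  commands:
    - {"fingers": 1,"offset": [-0.3,0,0],"dr": [0,0,0]}
    - {"fingers": 1,"offset": [-0.6,0,0],"dr": [0,0,0]}
    - {"fingers": 1,"offset": [-0.9,0,0],"dr": [0,0,0]}
    - {"fingers": 1,"offset": [-1.2,0,0],"dr": [0,0,0]}
    - {"fingers": 1,"offset": [-1.5,0,0],"dr": [0,0,0]}
    - {"fingers": 1,"offset": [-1.8,0,0],"dr": [0,0,0]}
    - {"fingers": 1,"offset": [-2.1,0,0],"dr": [0,0,0]}
    - {"fingers": 1,"offset": [-2.4,0,0],"dr": [0,0,0]}
    - {"fingers": 1,"offset": [-2.7,0,0],"dr": [0,0,0]}
    - {"fingers": 1,"offset": [-3,0,0],"dr": [0,0,0]}

```text
time_s: 17.88
ee_pos: [0.5284, -0.2928, 0.1955]
ee_rot: [0.729, 0.685, 0.0, 0.0]
ft_force: [0.9, 3.0, 0.1]
width: 0.0003
```

drive_tool:
  commands:
    - {"fingers": 1,"offset": [-0.3,0,0],"dr": [0,0,0]}
    - {"fingers": 1,"offset": [-0.6,0,0],"dr": [0,0,0]}
    - {"fingers": 1,"offset": [-0.9,0,0],"dr": [0,0,0]}
    - {"fingers": 1,"offset": [-1.2,0,0],"dr": [0,0,0]}
    - {"fingers": 1,"offset": [-1.5,0,0],"dr": [0,0,0]}
    - {"fingers": 1,"offset": [-1.8,0,0],"dr": [0,0,0]}
    - {"fingers": 1,"offset": [-2.1,0,0],"dr": [0,0,0]}
    - {"fingers": 1,"offset": [-2.4,0,0],"dr": [0,0,0]}
    - {"fingers": 1,"offset": [-2.7,0,0],"dr": [0,0,0]}
    - {"fingers": 1,"offset": [-3,0,0],"dr": [0,0,0]}

```text
time_s: 18.72
ee_pos: [0.5282, -0.2959, 0.1954]
ee_rot: [0.729, 0.685, -0.0, -0.0]
ft_force: [-0.5, 2.2, 0.4]
width: 0.0005
```

```bash
python3 -c "
from h import *
jst()
optics.camera('side'); jst()"
```

```text
t 18.72 s -52.5 jy -0.4 z 28.1 yaw -3.57 w 0.5 Fx_jig -2.17 Fy -0.68 Fz 0.37
t 18.77 s -52.4 jy -0.3 z 28.2 yaw -3.58 w 0.4 Fx_jig -3.22 Fy -0.00 Fz -0.73
```

drive_tool:
  commands:
    - {"fingers": 1,"offset": [-0.3,0,0],"dr": [0,0,0]}
    - {"fingers": 1,"offset": [-0.6,0,0],"dr": [0,0,0]}
    - {"fingers": 1,"offset": [-0.9,0,0],"dr": [0,0,0]}
    - {"fingers": 1,"offset": [-1.1,0,0],"dr": [0,0,0]}
    - {"fingers": 1,"offset": [-1.3,0,0],"dr": [0,0,0]}
    - {"fingers": 1,"offset": [-1.5,0,0],"dr": [0,0,0]}
    - {"fingers": 1,"offset": [-1.7,0,0],"dr": [0,0,0]}
    - {"fingers": 1,"offset": [-1.9,0,0],"dr": [0,0,0]}
    - {"fingers": 1,"offset": [-2,0,0],"dr": [0,0,0]}
    - {"fingers": 1,"offset": [-2,0,0],"dr": [0,0,0]}

```text
time_s: 19.6
ee_pos: [0.5281, -0.2979, 0.1954]
ee_rot: [0.729, 0.685, 0.0, 0.0]
ft_force: [0.6, 2.2, 0.5]
width: 0.0005
```

```bash
python3 -c "
from h import *
jst()
optics.camera('side'); jst()"
```

```text
t 19.60 s -50.5 jy -0.3 z 28.1 yaw -3.58 w 0.5 Fx_jig -2.24 Fy 0.43 Fz 0.51
t 19.65 s -50.5 jy -0.3 z 28.1 yaw -3.58 w 0.1 Fx_jig -2.91 Fy -0.16 Fz 0.04
```

drive_tool:
  commands:
    - {"fingers": 1,"offset": [-0.3,0,0],"dr": [0,0,0]}
    - {"fingers": 1,"offset": [-0.6,0,0],"dr": [0,0,0]}
    - {"fingers": 1,"offset": [-0.9,0,0],"dr": [0,0,0]}
    - {"fingers": 1,"offset": [-1.1,0,0],"dr": [0,0,0]}
    - {"fingers": 1,"offset": [-1.3,0,0],"dr": [0,0,0]}
    - {"fingers": 1,"offset": [-1.5,0,0],"dr": [0,0,0]}
    - {"fingers": 1,"offset": [-1.7,0,0],"dr": [0,0,0]}
    - {"fingers": 1,"offset": [-1.9,0,0],"dr": [0,0,0]}
    - {"fingers": 1,"offset": [-2,0,0],"dr": [0,0,0]}
    - {"fingers": 1,"offset": [-2,0,0],"dr": [0,0,0]}

```text
time_s: 20.48
ee_pos: [0.528, -0.2999, 0.1954]
ee_rot: [0.729, 0.685, 0.0, 0.0]
ft_force: [0.2, 3.0, -0.3]
width: 0.0001
```

```bash
python3 -c "
from h import *
jst()
optics.camera('side'); jst()
optics.camera('side'); jst()"
```

```text
t 20.48 s -48.5 jy -0.3 z 28.1 yaw -3.57 w 0.1 Fx_jig -3.00 Fy -0.01 Fz -0.33
t 20.53 s -48.5 jy -0.3 z 28.2 yaw -3.58 w 0.5 Fx_jig -2.54 Fy -0.32 Fz -0.06
t 20.58 s -48.5 jy -0.3 z 28.1 yaw -3.57 w 0.5 Fx_jig -2.88 Fy -0.53 Fz 0.80
```

drive_tool:
  commands:
    - {"fingers": 1,"offset": [-0.3,0,0],"dr": [0,0,0]}
    - {"fingers": 1,"offset": [-0.6,0,0],"dr": [0,0,0]}
    - {"fingers": 1,"offset": [-0.9,0,0],"dr": [0,0,0]}
    - {"fingers": 1,"offset": [-1.1,0,0],"dr": [0,0,0]}
    - {"fingers": 1,"offset": [-1.3,0,0],"dr": [0,0,0]}
    - {"fingers": 1,"offset": [-1.5,0,0],"dr": [0,0,0]}
    - {"fingers": 1,"offset": [-1.7,0,0],"dr": [0,0,0]}
    - {"fingers": 1,"offset": [-1.9,0,0],"dr": [0,0,0]}
    - {"fingers": 1,"offset": [-2,0,0],"dr": [0,0,0]}
    - {"fingers": 1,"offset": [-2,0,0],"dr": [0,0,0]}

```text
time_s: 21.42
ee_pos: [0.5278, -0.3019, 0.1954]
ee_rot: [0.729, 0.685, -0.0, 0.0]
ft_force: [0.9, 3.2, 0.5]
width: 0.0002
```

```bash
python3 -c "
from h import *
jst()
optics.camera('side'); jst()
optics.camera('side'); jst()"
```

```text
t 21.42 s -46.5 jy -0.4 z 28.1 yaw -3.58 w 0.2 Fx_jig -3.28 Fy 0.74 Fz 0.55
t 21.47 s -46.5 jy -0.3 z 28.2 yaw -3.58 w 0.4 Fx_jig -1.92 Fy -0.29 Fz 0.25
t 21.52 s -46.5 jy -0.3 z 28.1 yaw -3.57 w 0.4 Fx_jig -2.59 Fy 0.29 Fz 0.05
```

drive_tool:
  commands:
    - {"fingers": 1,"offset": [-0.3,0,0],"dr": [0,0,0]}
    - {"fingers": 1,"offset": [-0.6,0,0],"dr": [0,0,0]}
    - {"fingers": 1,"offset": [-0.9,0,0],"dr": [0,0,0]}
    - {"fingers": 1,"offset": [-1.1,0,0],"dr": [0,0,0]}
    - {"fingers": 1,"offset": [-1.3,0,0],"dr": [0,0,0]}
    - {"fingers": 1,"offset": [-1.5,0,0],"dr": [0,0,0]}
    - {"fingers": 1,"offset": [-1.7,0,0],"dr": [0,0,0]}
    - {"fingers": 1,"offset": [-1.9,0,0],"dr": [0,0,0]}
    - {"fingers": 1,"offset": [-2,0,0],"dr": [0,0,0]}
    - {"fingers": 1,"offset": [-2,0,0],"dr": [0,0,0]}

```text
time_s: 22.35
ee_pos: [0.5277, -0.3039, 0.1955]
ee_rot: [0.729, 0.685, 0.0, 0.0]
ft_force: [-0.3, 3.2, 0.5]
width: -0.0002
```

```bash
python3 -c "
from h import *
jst()
im,d=optics.camera('side'); jst()
save('pics/s9c.png',cv2.resize(im[130:200,240:330],None,fx=8,fy=8,interpolation=cv2.INTER_CUBIC))
optics.camera('side'); jst()"
```

```text
t 22.35 s -44.5 jy -0.3 z 28.2 yaw -3.58 w -0.2 Fx_jig -3.17 Fy -0.46 Fz 0.47
t 22.40 s -44.5 jy -0.3 z 28.1 yaw -3.58 w 0.2 Fx_jig -2.69 Fy -0.15 Fz -0.03
t 22.45 s -44.5 jy -0.3 z 28.1 yaw -3.58 w 0.6 Fx_jig -2.53 Fy 0.48 Fz -0.34
```

View pics/s9c.png

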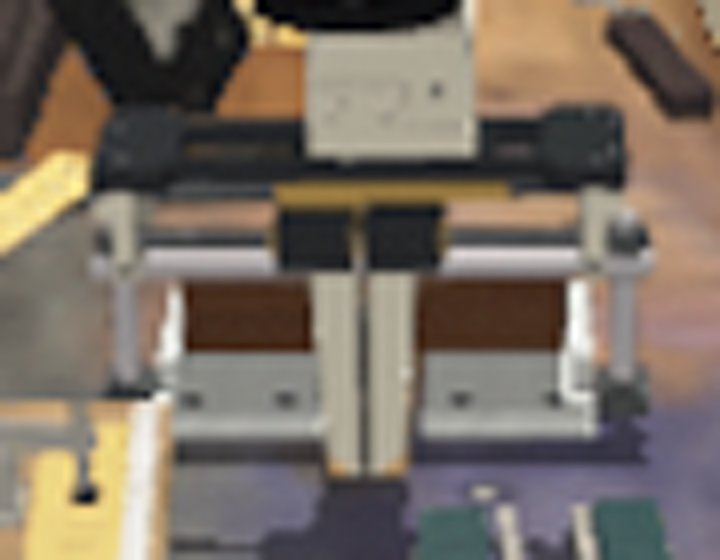

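drive_tool:
  commands:
    - {"fingers": 1,"offset": [-0.3,0,0],"dr": [0,0,0]}
    - {"fingers": 1,"offset": [-0.6,0,0],"dr": [0,0,0]}
    - {"fingers": 1,"offset": [-0.9,0,0],"dr": [0,0,0]}
    - {"fingers": 1,"offset": [-1.1,0,0],"dr": [0,0,0]}
    - {"fingers": 1,"offset": [-1.3,0,0],"dr": [0,0,0]}
    - {"fingers": 1,"offset": [-1.5,0,0],"dr": [0,0,0]}
    - {"fingers": 1,"offset": [-1.7,0,0],"dr": [0,0,0]}
    - {"fingers": 1,"offset": [-1.9,0,0],"dr": [0,0,0]}
    - {"fingers": 1,"offset": [-2,0,0],"dr": [0,0,0]}
    - {"fingers": 1,"offset": [-2,0,0],"dr": [0,0,0]}

```text
time_s: 23.28
ee_pos: [0.5276, -0.3058, 0.1955]
ee_rot: [0.729, 0.685, 0.0, 0.0]
ft_force: [-0.9, 2.7, -0.1]
width: 0.0007
```

```bash
python3 -c "
from h import *
jst()
im,d=optics.camera('side'); jst()
optics.camera('side'); jst()"
```

```text
t 23.28 s -42.5 jy -0.3 z 28.2 yaw -3.57 w 0.7 Fx_jig -2.64 Fy -1.10 Fz -0.09
t 23.33 s -42.5 jy -0.3 z 28.2 yaw -3.57 w 0.4 Fx_jig -2.80 Fy 0.25 Fz -0.07
t 23.38 s -42.5 jy -0.3 z 28.1 yaw -3.58 w 0.9 Fx_jig -2.33 Fy -0.84 Fz -0.47
```

drive_tool:
  commands:
    - {"fingers": 1,"offset": [-0.2,0,0],"dr": [0,0,0]}
    - {"fingers": 1,"offset": [-0.4,0,0],"dr": [0,0,0]}
    - {"fingers": 1,"offset": [-0.6,0,0],"dr": [0,0,0]}
    - {"fingers": 1,"offset": [-0.8,0,0],"dr": [0,0,0]}
    - {"fingers": 1,"offset": [-1,0,0],"dr": [0,0,0]}
    - {"fingers": 1,"offset": [-1.2,0,0],"dr": [0,0,0]}
    - {"fingers": 1,"offset": [-1.4,0,0],"dr": [0,0,0]}
    - {"fingers": 1,"offset": [-1.5,0,0],"dr": [0,0,0]}
    - {"fingers": 1,"offset": [-1.5,0,0],"dr": [0,0,0]}
    - {"fingers": 1,"offset": [-1.5,0,0],"dr": [0,0,0]}

```text
time_s: 24.22
ee_pos: [0.5275, -0.3074, 0.1955]
ee_rot: [0.729, 0.685, 0.0, 0.0]
ft_force: [0.5, 2.4, 1.0]
width: 0.0
```

```bash
python3 -c "
from h import *
jst()
im,d=optics.camera('side'); jst()
optics.camera('side'); jst()"
```

```text
t 24.22 s -41.0 jy -0.3 z 28.2 yaw -3.58 w 0.0 Fx_jig -2.42 Fy 0.31 Fz 1.01
t 24.27 s -41.0 jy -0.3 z 28.2 yaw -3.57 w 0.2 Fx_jig -2.59 Fy 0.69 Fz 0.42
t 24.32 s -41.0 jy -0.3 z 28.2 yaw -3.57 w 0.7 Fx_jig -2.52 Fy -0.00 Fz 0.96
```

drive_tool:
  commands:
    - {"fingers": 1,"offset": [-0.2,0,0],"dr": [0,0,0]}
    - {"fingers": 1,"offset": [-0.4,0,0],"dr": [0,0,0]}
    - {"fingers": 1,"offset": [-0.6,0,0],"dr": [0,0,0]}
    - {"fingers": 1,"offset": [-0.8,0,0],"dr": [0,0,0]}
    - {"fingers": 1,"offset": [-1,0,0],"dr": [0,0,0]}
    - {"fingers": 1,"offset": [-1.2,0,0],"dr": [0,0,0]}
    - {"fingers": 1,"offset": [-1.4,0,0],"dr": [0,0,0]}
    - {"fingers": 1,"offset": [-1.5,0,0],"dr": [0,0,0]}
    - {"fingers": 1,"offset": [-1.5,0,0],"dr": [0,0,0]}
    - {"fingers": 1,"offset": [-1.5,0,0],"dr": [0,0,0]}

```text
time_s: 25.15
ee_pos: [0.5274, -0.3084, 0.1954]
ee_rot: [0.729, 0.685, 0.0, -0.0]
ft_force: [-0.0, 5.2, 1.4]
width: 0.0007
```

```bash
python3 -c "
from h import *
jst()
im,d=optics.camera('side'); jst()
save('pics/s10.png',cv2.resize(im[130:200,240:330],None,fx=8,fy=8,interpolation=cv2.INTER_CUBIC))
optics.camera('side'); jst()"
```

```text
t 25.15 s -40.1 jy -0.4 z 28.1 yaw -3.55 w 0.7 Fx_jig -5.19 Fy -0.37 Fz 1.37
t 25.20 s -40.1 jy -0.3 z 28.2 yaw -3.55 w 0.3 Fx_jig -5.71 Fy 0.32 Fz 1.59
t 25.25 s -40.1 jy -0.3 z 28.2 yaw -3.55 w 0.1 Fx_jig -6.01 Fy 0.27 Fz 2.21
```

View pics/s10.png

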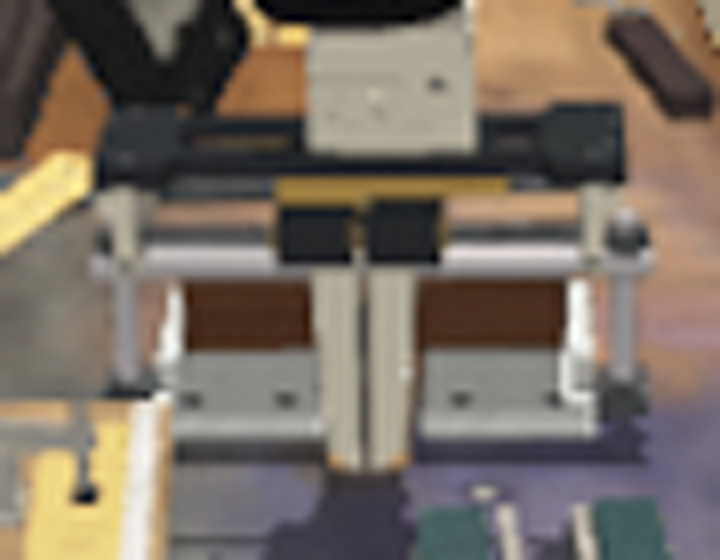

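drive_tool:
  commands:
    - {"fingers": 1,"offset": [-0.2,0,0],"dr": [0,0,0]}
    - {"fingers": 1,"offset": [-0.4,0,0],"dr": [0,0,0]}
    - {"fingers": 1,"offset": [-0.6,0,0],"dr": [0,0,0]}
    - {"fingers": 1,"offset": [-0.8,0,0],"dr": [0,0,0]}
    - {"fingers": 1,"offset": [-1,0,0],"dr": [0,0,0]}
    - {"fingers": 1,"offset": [-1,0,0],"dr": [0,0,0]}
    - {"fingers": 1,"offset": [-1,0,0],"dr": [0,0,0]}
    - {"fingers": 1,"offset": [-1,0,0],"dr": [0,0,0]}
    - {"fingers": 1,"offset": [-1,0,0],"dr": [0,0,0]}
    - {"fingers": 1,"offset": [-1,0,0],"dr": [0,0,0]}

```text
time_s: 26.08
ee_pos: [0.5275, -0.3087, 0.1955]
ee_rot: [0.728, 0.685, 0.0, -0.001]
ft_force: [-0.6, 8.1, 3.2]
width: 0.0007
```

```bash
python3 -c "
from h import *
jst()
for i in range(4):
    im,d=optics.camera('side'); jst()"
```

```text
t 26.08 s -39.9 jy -0.3 z 28.2 yaw -3.51 w 0.7 Fx_jig -8.01 Fy -1.06 Fz 3.16
t 26.13 s -39.9 jy -0.3 z 28.2 yaw -3.52 w 0.8 Fx_jig -8.16 Fy -1.29 Fz 2.58
t 26.18 s -39.9 jy -0.3 z 28.2 yaw -3.52 w 0.2 Fx_jig -8.38 Fy -0.91 Fz 3.03
t 26.23 s -39.9 jy -0.3 z 28.2 yaw -3.52 w 0.7 Fx_jig -6.93 Fy 0.04 Fz 3.53
t 26.28 s -39.9 jy -0.4 z 28.1 yaw -3.52 w 0.5 Fx_jig -8.25 Fy -0.61 Fz 3.41
```

```bash
cat > edge.py <<'E'
from h import *
c=cal("side"); im,d=optics.camera("side"); g=cv2.cvtColor(im,cv2.COLOR_RGB2GRAY).astype(float); z0=np.load("side0.npz")["im"]; g0=cv2.cvtColor(z0,cv2.COLOR_RGB2GRAY).astype(float)
save('pics/s11.png',cv2.resize(im[130:200,240:330],None,fx=8,fy=8,interpolation=cv2.INTER_CUBIC))
def P(jx,jy,z): q=O+JX*jx/1e3+JY*jy/1e3; return proj("side",[[q[0],q[1],z/1e3]],c)[0]
for jy in (-60,-50,-40,40,50,60):
    for nm,G in (("now",g),("start",g0)):
        u=P(30,jy,25)[0]; col=cv2.remap(G.astype(np.float32),np.full((81,1),u,np.float32),np.linspace(155,185,81,dtype=np.float32).reshape(-1,1),cv2.INTER_LINEAR)[:,0]
        v=np.linspace(155,185,81)
        gr=np.gradient(cv2.GaussianBlur(col.reshape(-1,1),(1,5),1)[:,0])
        # bar-block: strongest fall in 158..170 ; block-runner: strongest rise 168..180
        def sub(i):
            a,b,cc=abs(gr[i-1]),abs(gr[i]),abs(gr[i+1]); return v[i]+(a-cc)/(2*(a-2*b+cc)+1e-9)*(v[1]-v[0])
        f=np.where((v>158)&(v<169))[0]; i=f[np.argmin(gr[f])]; r=np.where((v>169)&(v<180))[0]; j=r[np.argmax(gr[r])]
        vb,vl=sub(i),sub(j)
        zz=np.linspace(0,70,141)
        zb=np.interp(-vb,[-P(24,jy,t)[1] for t in zz],zz); zl=np.interp(-vl,[-P(30,jy,t)[1] for t in zz],zz)
        print(nm,jy,"bar under z %.1f  block lower edge z %.1f"%(zb,zl), round(vb,1),round(vl,1))
E
python3 edge.py; python3 -c "
from h import *
c=cal('wrist');im,d=optics.camera('wrist'); save('pics/w11.png',im)"
```

```text
now -60 bar under z 59.3  block lower edge z 25.5 163.8 173.4
start -60 bar under z 60.3  block lower edge z 12.3 163.5 177.3
now -50 bar under z 58.9  block lower edge z 25.6 164.0 173.4
start -50 bar under z 65.5  block lower edge z 12.4 161.9 177.3
now -40 bar under z 59.0  block lower edge z 25.8 163.9 173.3
start -40 bar under z 60.4  block lower edge z 12.5 163.5 177.3
now 40 bar under z 58.3  block lower edge z 25.8 164.3 173.5
start 40 bar under z 59.1  block lower edge z 12.4 164.1 177.4
now 50 bar under z 58.7  block lower edge z 25.7 164.2 173.5
start 50 bar under z 57.0  block lower edge z 12.2 164.7 177.5
now 60 bar under z 58.6  block lower edge z 25.8 164.3 173.5
start 60 bar under z 58.5  block lower edge z 12.3 164.3 177.5
```

View pics/w11.png

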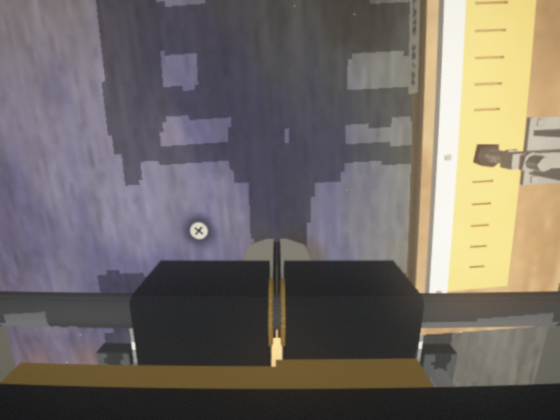

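drive_tool:
  commands:
    - {"fingers": 1,"offset": [-0.1,0,0],"dr": [0,0,0]}
    - {"fingers": 1,"offset": [-0.2,0,0],"dr": [0,0,0]}
    - {"fingers": 1,"offset": [-0.3,0,0],"dr": [0,0,0]}
    - {"fingers": 1,"offset": [-0.4,0,0],"dr": [0,0,0]}
    - {"fingers": 1,"offset": [-0.4,0,0],"dr": [0,0,0]}
    - {"fingers": 1,"offset": [-0.4,0,0],"dr": [0,0,0]}
    - {"fingers": 1,"offset": [-0.4,0,0],"dr": [0,0,0]}
    - {"fingers": 1,"offset": [-0.4,0,0],"dr": [0,0,0]}
    - {"fingers": 1,"offset": [-0.4,0,0],"dr": [0,0,0]}
    - {"fingers": 1,"offset": [-0.4,0,0],"dr": [0,0,0]}

```text
time_s: 27.22
ee_pos: [0.5275, -0.3088, 0.1954]
ee_rot: [0.728, 0.685, 0.001, -0.001]
ft_force: [0.1, 8.6, 3.5]
width: 0.0004
```

```bash
python3 -c "
from h import *
jst()
for i in range(5):
    im,d=optics.camera('side'); jst()"
```

```text
t 27.22 s -39.9 jy -0.4 z 28.1 yaw -3.50 w 0.4 Fx_jig -8.59 Fy -0.39 Fz 3.46
t 27.27 s -39.9 jy -0.4 z 28.2 yaw -3.50 w 0.6 Fx_jig -8.61 Fy 0.05 Fz 3.03
t 27.32 s -39.9 jy -0.3 z 28.2 yaw -3.50 w 0.5 Fx_jig -8.14 Fy -0.62 Fz 3.89
t 27.37 s -39.9 jy -0.3 z 28.1 yaw -3.50 w 0.2 Fx_jig -8.27 Fy 0.24 Fz 3.93
t 27.42 s -39.9 jy -0.3 z 28.2 yaw -3.50 w 0.4 Fx_jig -8.83 Fy -0.32 Fz 3.94
t 27.47 s -39.9 jy -0.3 z 28.2 yaw -3.50 w 0.4 Fx_jig -8.48 Fy -0.44 Fz 4.53
```

drive_tool:
  commands:
    - {"fingers": 1,"offset": [0.6,0,0],"dr": [0,0,0]}
    - {"fingers": 1,"offset": [1.4,0,0],"dr": [0,0,0]}
    - {"fingers": 1,"offset": [2.5,0,0],"dr": [0,0,0]}
    - {"fingers": 1,"offset": [4,0,0],"dr": [0,0,0]}
    - {"fingers": 1,"offset": [8,0,0],"dr": [0,0,0]}
    - {"fingers": 1,"offset": [15,0,0],"dr": [0,0,0]}
    - {"fingers": 1,"offset": [25,0,0],"dr": [0,0,0]}
    - {"fingers": 1,"offset": [35,0,0],"dr": [0,0,0]}
    - {"fingers": 1,"offset": [40,0,0],"dr": [0,0,0]}
    - {"fingers": 1,"offset": [40,0,0],"dr": [0,0,0]}

```text
time_s: 28.3
ee_pos: [0.5302, -0.2681, 0.1954]
ee_rot: [0.728, 0.686, 0.0, -0.0]
ft_force: [0.6, -1.3, 0.3]
width: 0.0003
```

```bash
python3 edge.py | grep now; python3 -c "
from h import *
jst()"
```

```text
now -60 bar under z 64.4  block lower edge z 25.5 162.3 173.4
now -50 bar under z 64.7  block lower edge z 25.6 162.2 173.4
now -40 bar under z 64.7  block lower edge z 25.8 162.2 173.3
now 40 bar under z 70.0  block lower edge z 25.8 160.5 173.4
now 50 bar under z 64.4  block lower edge z 25.7 162.5 173.5
now 60 bar under z 64.6  block lower edge z 25.8 162.4 173.5
t 28.35 s -79.3 jy -0.1 z 28.2 yaw -3.47 w 0.1 Fx_jig 0.20 Fy -0.44 Fz 0.61
```

View pics/s11.png

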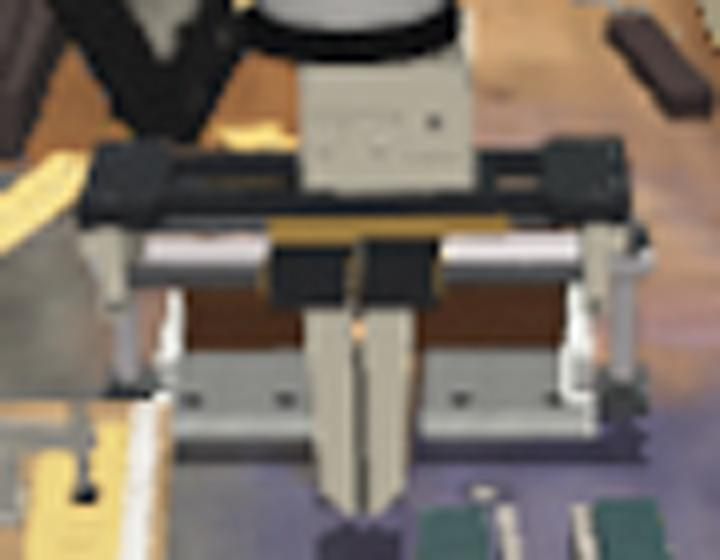

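drive_tool:
  commands:
    - {"fingers": 1,"offset": [-10,-0.2,0],"dr": [0,0,0]}
    - {"fingers": 1,"offset": [-20,-0.2,0],"dr": [0,0,0]}
    - {"fingers": 1,"offset": [-28,-0.2,0],"dr": [0,0,0]}
    - {"fingers": 1,"offset": [-33,-0.2,0],"dr": [0,0,0]}
    - {"fingers": 1,"offset": [-35,-0.2,0],"dr": [0,0,0]}
    - {"fingers": 1,"offset": [-36.5,-0.2,0],"dr": [0,0,0]}
    - {"fingers": 1,"offset": [-37.5,-0.2,0],"dr": [0,0,0]}
    - {"fingers": 1,"offset": [-38,-0.2,0],"dr": [0,0,0]}
    - {"fingers": 1,"offset": [-38,-0.2,0],"dr": [0,0,0]}
    - {"fingers": 1,"offset": [-38,-0.2,0],"dr": [0,0,0]}

```text
time_s: 29.18
ee_pos: [0.5273, -0.3079, 0.1954]
ee_rot: [0.729, 0.685, 0.0, -0.0]
ft_force: [0.5, -0.4, -0.2]
width: 0.0005
```

```bash
python3 -c "
from h import *
jst()
for i in range(3):
    im,d=optics.camera('side'); jst()"
```

```text
t 29.18 s -40.5 jy -0.5 z 28.1 yaw -3.55 w 0.5 Fx_jig 0.41 Fy 0.48 Fz -0.15
t 29.23 s -40.5 jy -0.4 z 28.2 yaw -3.55 w 0.6 Fx_jig 0.60 Fy -0.50 Fz -0.20
t 29.28 s -40.5 jy -0.5 z 28.2 yaw -3.55 w 0.3 Fx_jig -0.86 Fy 0.12 Fz -0.69
t 29.33 s -40.4 jy -0.4 z 28.1 yaw -3.55 w 0.5 Fx_jig -0.15 Fy -0.24 Fz 0.10
```

drive_tool:
  commands:
    - {"fingers": 1,"offset": [-0.1,0,0],"dr": [0,0,0]}
    - {"fingers": 1,"offset": [-0.2,0,0],"dr": [0,0,0]}
    - {"fingers": 1,"offset": [-0.3,0,0],"dr": [0,0,0]}
    - {"fingers": 1,"offset": [-0.4,0,0],"dr": [0,0,0]}
    - {"fingers": 1,"offset": [-0.5,0,0],"dr": [0,0,0]}
    - {"fingers": 1,"offset": [-0.6,0,0],"dr": [0,0,0]}
    - {"fingers": 1,"offset": [-0.7,0,0],"dr": [0,0,0]}
    - {"fingers": 1,"offset": [-0.7,0,0],"dr": [0,0,0]}
    - {"fingers": 1,"offset": [-0.7,0,0],"dr": [0,0,0]}
    - {"fingers": 1,"offset": [-0.7,0,0],"dr": [0,0,0]}

```text
time_s: 30.17
ee_pos: [0.5272, -0.3085, 0.1955]
ee_rot: [0.729, 0.685, 0.0, -0.0]
ft_force: [0.6, 4.0, 1.3]
width: 0.0005
```

```bash
python3 -c "
from h import *
jst()
for i in range(3):
    im,d=optics.camera('side'); jst()"
```

```text
t 30.17 s -39.9 jy -0.5 z 28.2 yaw -3.55 w 0.5 Fx_jig -4.01 Fy 0.40 Fz 1.32
t 30.22 s -40.0 jy -0.5 z 28.2 yaw -3.55 w 0.7 Fx_jig -4.49 Fy -0.60 Fz 2.60
t 30.27 s -39.9 jy -0.5 z 28.2 yaw -3.55 w 0.5 Fx_jig -4.41 Fy 0.20 Fz 2.93
t 30.32 s -39.9 jy -0.5 z 28.1 yaw -3.55 w 0.8 Fx_jig -4.84 Fy 0.09 Fz 2.93
```

drive_tool:
  commands:
    - {"fingers": 1,"offset": [0.6,0,0],"dr": [0,0,0]}
    - {"fingers": 1,"offset": [1.4,0,0],"dr": [0,0,0]}
    - {"fingers": 1,"offset": [2.5,0,0],"dr": [0,0,0]}
    - {"fingers": 1,"offset": [4,0,0],"dr": [0,0,0]}
    - {"fingers": 1,"offset": [8,0,0],"dr": [0,0,0]}
    - {"fingers": 1,"offset": [15,0,0],"dr": [0,0,0]}
    - {"fingers": 1,"offset": [25,0,0],"dr": [0,0,0]}
    - {"fingers": 1,"offset": [35,0,0],"dr": [0,0,0]}
    - {"fingers": 1,"offset": [40,0,-10],"dr": [0,0,0]}
    - {"fingers": 1,"offset": [40,0,-40],"dr": [0,0,0]}

```text
time_s: 31.15
ee_pos: [0.5292, -0.2661, 0.2331]
ee_rot: [0.728, 0.686, -0.001, -0.003]
ft_force: [0.4, 1.0, -0.5]
width: 0.0005
```

drive_tool:
  commands:
    - {"fingers": 1,"offset": [0,0,-30],"dr": [0,0,0]}
    - {"fingers": 1,"offset": [0,0,-60],"dr": [0,0,0]}
    - {"fingers": 1,"offset": [0,0,-90],"dr": [0,0,0]}
    - {"fingers": 1,"offset": [20,0,-120],"dr": [0,0,0]}
    - {"fingers": 1,"offset": [40,0,-140],"dr": [0,0,0]}
    - {"fingers": 1,"offset": [70,0,-140],"dr": [0,0,0]}
    - {"fingers": 1,"offset": [95,0,-140],"dr": [0,0,0]}
    - {"fingers": 1,"offset": [110,0,-140],"dr": [0,0,0]}
    - {"fingers": 1,"offset": [120,0,-140],"dr": [0,0,0]}
    - {"fingers": 1,"offset": [120,0,-140],"dr": [0,0,0]}

```text
time_s: 31.98
ee_pos: [0.5373, -0.1466, 0.3759]
ee_rot: [0.728, 0.686, 0.0, -0.0]
ft_force: [0.7, -0.6, -0.8]
width: 0.0007
```

```bash
python3 edge.py | grep now; python3 look.py | tail -5; python3 -c "
from h import *
im,d=optics.camera('top'); save('pics/t12.png',im)
im,d=optics.camera('side'); save('pics/s12.png',cv2.resize(im[120:240,220:350],None,fx=5,fy=5,interpolation=cv2.INTER_CUBIC))
jst()"
```

```text
now -60 bar under z 58.7  block lower edge z 25.5 164.0 173.4
now -50 bar under z 58.9  block lower edge z 25.6 164.0 173.4
now -40 bar under z 59.1  block lower edge z 25.8 163.9 173.3
now 40 bar under z 58.4  block lower edge z 25.8 164.3 173.5
now 50 bar under z 58.6  block lower edge z 25.7 164.3 173.5
now 60 bar under z 58.6  block lower edge z 25.8 164.3 173.5
t 32.13 s -198.5 jy -0.4 z 208.3 yaw -3.62 w 0.5 Fx_jig -0.32 Fy -0.82 Fz -0.12
front face z pct [24.7 26.3 37.6 50.5 51.7] 193 bar [57.6 60.9 65.7 67.1 67.7]
block top slope -0.18066054735972575 z at x=70 50.81485046523068 -> front edge z(x=30) 58.04127235961971 1138
bar top 63.97930115324175 644
t 32.18 s -198.1 jy -0.4 z 208.3 yaw -3.66 w 0.2 Fx_jig 0.46 Fy -0.20 Fz -0.17
t 32.28 s -198.1 jy -0.5 z 208.1 yaw -3.68 w 0.5 Fx_jig 0.20 Fy 0.75 Fz 0.21
```

View pics/t12.png

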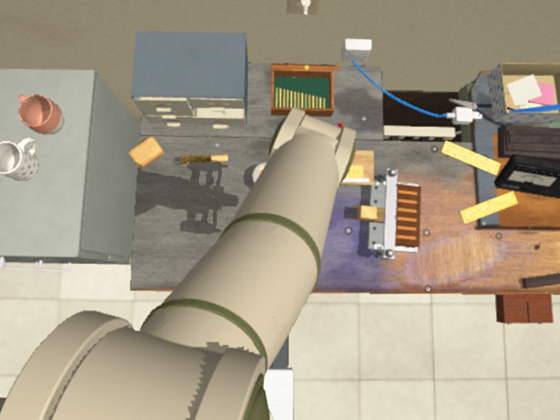

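View pics/s12.png

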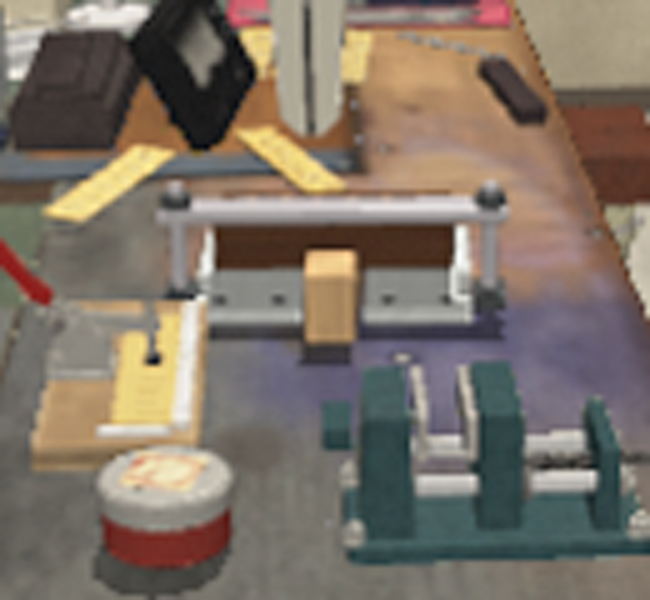

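```bash
python3 -c "
from plant import manip
print(manip.finish_job(), manip.sense()['time_s'])"
```

```text
the job is handed in; nothing more can be done
the job is handed in; nothing more can be done
```

The wedge is in the channel, thin end first. The front of the block has risen about 13.3 mm and bears on the underside of the bar. I let go, backed the arm clear and handed the job in at about 32 s of the 72 s allowed.

**How it went:** I gripped the wedge by its heel, set it on the bench at the mouth of the jig and slid it partly into the channel. I then released it and pushed the rear of the heel with closed fingers. The steady push while lifting was about 2.7 N. It climbed once the block met the bar, and I stopped at about 8.5 N, about 6 N above the steady push.

**Bar force:** it was not measured directly. From the given ratio of 1.3 to 5 N of push per newton on the bar, I put it at roughly 1.2 to 4.5 N. That is within the passing range, though the low end falls short of the 2 to 5 N good fit.

**Last checks:**
- **Wedge:** after the first withdrawal I touched it again with about 4.5 N. It met the fingers where it had been left, so it had not slipped back.
- **Block:** its lower front edge stayed at the same height after I let go.
- **Other things:** the tin and the neighbouring vise and ruler board look undisturbed in the last pictures. The sanding block and brush, in the last top view only, also look unmoved.

**What did not agree:**
- **Stiffness:** near the end the measured wedge advance was only about 0.2 mm for 2.3 N. That is stiffer than the stated 2 to 3 N per mm, unless arm flex is counted.
- **Upward force:** about 4 N of upward force also showed on the fingers at the final push. I put it down to friction on the heel.
- **Camera heights:** they spread by about 2 mm. A fit of the block's top gave 58 mm for its front edge, but the rise gave about 57 mm, and I put the bar's underside at 56 to 57 mm.

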